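# Set out the dental bench on its outline mats

## Task

Set out the bench for the next case: from the clear middle of the bench (not the stores at its far right end), stand the blue-lidded jar, the red-lidded jar and the black polishing cone upright and lay the red wax block flat, each centred on the square grey mat whose printed silhouette matches it in shape, size and colour, the wax block lined up with its rectangle. Leave the bristle wheel and the metal denture frame undisturbed where they are.

Things in the scene. Friction and masses are not known exactly. Their poses are not given: they have to be found in the camera images.
- blue_jar: white round screw jar with blue lid and blue band, 48 mm diameter, 62 mm tall, 70 to 140 g, standing upright on the clear middle of the bench near the mats (a similar jar among the fixed stores at the far right back is not meant). Origin: middle of its underside, z up along the jar
- red_jar: white round screw jar with red lid and red band, 40 mm diameter, 57 mm tall, 56 to 112 g, standing upright on the bench. Origin: middle of its underside, z up along the jar
- wax_block: pinkish red wax block, a flat rigid bar 32 mm (x) by 68 mm (y) by 11 mm (z), 40 g, lying flat on the bench. Origin: middle of its underside; y along its length
- polisher: black felt polishing cone, a round plug 25 mm diameter, 30 mm tall, 30 g, standing on the bench. Origin: middle of its underside, z up along its axis
- pad_blue_jar: fixed light grey square mat, 90 x 90 mm, 4 mm thick, flat on top, two tiny dark screw heads in opposite corners, with a printed silhouette in its middle: a blue disc of 54 mm diameter, the place of the blue-lidded jar. Origin: middle of the underside (under the middle of the silhouette); z up, x and y along its edges
- pad_red_jar: fixed light grey square mat, 90 x 90 mm, 4 mm thick, flat on top, two tiny dark screw heads in opposite corners, with a printed silhouette in its middle: a red disc of 46 mm diameter, the place of the red-lidded jar. Origin: middle of the underside (under the middle of the silhouette); z up, x and y along its edges
- pad_wax: fixed light grey square mat, 90 x 90 mm, 4 mm thick, flat on top, two tiny dark screw heads in opposite corners, with a printed silhouette in its middle: a pinkish red rectangle of 38 mm (x) by 74 mm (y), the place of the wax block (either way round). Origin: middle of the underside (under the middle of the silhouette); z up, x and y along its edges
- pad_polisher: fixed light grey square mat, 90 x 90 mm, 4 mm thick, flat on top, two tiny dark screw heads in opposite corners, with a printed silhouette in its middle: a black disc of 31 mm diameter, the place of the black polishing cone. Origin: middle of the underside (under the middle of the silhouette); z up, x and y along its edges
- bristle_wheel: bystander: small straw-coloured bristle wheel on a thin stem and foot, 25 mm wide, 36 mm tall, loose on the bench. Origin: middle of its underside
- metal_framework: bystander: silver-grey arched metal denture frame, 32 x 59 mm, 15 mm tall, loose on the bench. Origin: middle of its underside
There are look-alikes about, which are no part of the job. What is shaped like the pad_red_jar but green is not meant.

How it is judged:
By the outcome, as a careful person would: the job done as asked, in the order asked, and still so for the second after the job is handed in, with the robot touching nothing.
It also fails if it takes over 109 s, if anything falls off the work surface, if the arm or the gripper's body presses on something with over 40 N, if the wrist force passes 120 N, or if a joint passes its speed limit or range.

## Robot

A 7-joint arm with a two-finger parallel gripper is mounted at the origin on a cart in front of the work surface, level with it; the furniture and walls round the work are solid. World frame = base frame: x ahead of the robot, y to its left, z up, the work surface at z = 0. Lengths are in m, angles in rad, forces in N, time in s.
With the tool pointing down it reaches from about 0.4 to 0.875 m from the base axis. Payload 19.3 kg.
Tool frame: the origin (TCP) lies at the very end of the fingers, on their centre line; the grasp point (between the pads) lies bot.tcp_to_grasp behind it (bot.tcp_to_grasp is the distance from the TCP to the grasp point, in m); z points along the fingers, y is the direction in which the jaws open and shut (so a half turn about z gives the same grasp; the last joint's range is limited). The gripper opens to 85 mm and grips with 20 to 120 N. Pads are 22 mm wide; open, the fingers measure 114 mm over their backs; the gripper's body (76 mm by 85 mm) begins 54 mm behind the grasp point. The pads swing forward as they close: fully open they stand 13 mm farther back than shut.
Start: joints at [1.079, 0.521, -0.036, 1.599, 0.021, 1.021, -0.113], TCP at [0.256, -0.57, 0.231] pointing down, gripper open.
Joint ranges: [-2.91, 2.91], [-0.3, 2.13], [-1.5, 1.42], [0.17, 2.43], [-1.26, 4.41], [0.16, 1.93], [-2.52, 2.52]. Speed limits (rad/s): [1.89, 1.89, 2.39, 2.39, 3.01, 3.01, 3.01].

## Interface

Orientations are given as [roll, pitch, yaw] about the fixed x, y, z axes, in that order (R = Rz(yaw) Ry(pitch) Rx(roll)).
In Python, from workcell import bot gives the robot as it stands.
- The arm moves only by the tool servo_tool, never from a script. Its argument "targets" is a list of rows, each a list of 2 entries, a list of its own where there are three numbers: the shift along the tool's x, y, z in units of 0.05 m (1.0 is 0.05 m), then the turn about the tool's z in units of 5 degrees (1.0 is 5 degrees). A call has 1 to 12 rows; each row shifts and turns the commanded pose from where the row before left it, along the tool's axes as they then stand; what a row does not reach is not made up. A row lasts 1/8 s, in which the tool goes at most 62.5 mm and 10.7 degrees, less where a joint would pass 70% of its speed; a pose out of reach is approached as far as the arm can. A call with a number of a shift or a turn outside -1 to 1 is refused whole. A call with a gripper value outside its range is refused whole. "gripper" is the opening, from -1 (shut) to 1 (fully open), so that 0 is half open, set as the call begins (left out, the last holds). The fingers move at their own pace and stop on an object; "newtons" is the grip in N (left out, the last holds). Time passes only in rows, so rows that do not move let the fingers close. It gives the time, the measured TCP pose, the force and the opening at its end, in the units of the state.
- bot.observe(): the state, without advancing time (a new reading comes with each control period).
- bot.grab_frame(name): name is "scene" or "top" or "wrist"; returns the picture (384x512x3 uint8, blue, green, red); there is no depth.
- bot.get_calibration(name): a dict with "fx", "fy", "cx", "cy" (pixels), "pose" (4x4, takes a point from camera to world coordinates). Camera axes: x right, y up, looking along -z (the intrinsics and any distortion apply to the point x, -y, -z); pixel columns grow to the right and rows downward; lengths in m; the calibration is good to about 2 mm. A picture is of the moment at which its call begins: read the wrist's pose just before it. get_calibration takes no time and is no camera call; for the wrist camera it gives the pose at the moment of the call.
- bot.job_done(): hands the job in, once; it reports no verdict.
The state is a dict: "clock": time; "qpos": joint angles; "qd": joint speeds; "joint_efforts": joint torques, N m; "position": TCP position; "tool_rot": TCP orientation; "force": force on the tool from outside, world axes, zero at the start; "moment": the same for the moment, N m; "grip_width": finger opening in m.
Only numpy, scipy, OpenCV 4.12 (cv2) and the standard library are available. Lean on these libraries where they do the work, as an engineer would, in place of code of your own. Each camera call takes 0.05 s, during which the arm holds its last target.

## Working session

There is one attempt and no reset: what is moved stays moved. The work goes in short steps, Python scripts to look and compute and a tool call to move; the robot and the scene stay as the last step left them, time stands still between calls to the robot, and variables do not carry over. Pictures are saved under pics/ and viewed, and the job is handed in when it is done.

Besides the shell and the picture viewer there is one more tool, called by a JSON object that holds its "name" and its "arguments", one argument or row to a line. servo_tool: Moves the arm, as the interface text tells. Its arguments: {"type":"object","properties":{"targets":{"type":"array","items":{"type":"array"}},"gripper":{"type":"number"},"newtons":{"type":"number"}},"required":["targets"]}

```bash
mkdir -p pics
python3 - <<'E'
from workcell import bot
import cv2
print(bot.observe()); print(bot.tcp_to_grasp)
for n in ["scene","top","wrist"]:
    c=bot.get_calibration(n); print(n,c)
    cv2.imwrite(f"pics/{n}0.png",bot.grab_frame(n))
E
```

```text
{'clock': 0.0, 'qpos': array([ 1.07880667,  0.52202522, -0.03632797,  1.60000715,  0.02121299,
        1.02108995, -0.11281697]), 'qd': array([-0.00113945,  0.00050697,  0.00204544,  0.00142472,  0.0002341 ,
       -0.00025615,  0.00054766]), 'joint_efforts': array([-1.36921826e-03, -9.27123070e+01,  1.97900422e+00, -3.69940567e+01,
        1.77030772e-02,  8.08440585e-03, -1.10294042e-05]), 'position': array([ 0.2556962 , -0.56993203,  0.23071905]), 'tool_rot': array([-3.14045212e+00,  9.23161903e-05,  4.21770047e-01]), 'force': array([ 0.49051362,  0.65569125, -0.02389478]), 'moment': array([ 0.00807971,  0.01273244, -0.0160705 ]), 'grip_width': 0.08548192641043234}
0.0187
scene {'fx': 395.2022854610473, 'fy': 395.2022854610473, 'cx': 257.3405889629192, 'cy': 194.71822039431882, 'pose': array([[-0.81079901,  0.35603645, -0.46458908,  0.02104598],
       [-0.58528231, -0.4836025 ,  0.65082505,  0.69852883],
       [ 0.007041  ,  0.79960407,  0.60048626,  0.68602801],
       [ 0.        ,  0.        ,  0.        ,  1.        ]])}
top {'fx': 435.127133917911, 'fy': 435.127133917911, 'cx': 260.48497858201074, 'cy': 188.27409928049192, 'pose': array([[ 0.00227579,  0.99778576, -0.06647106,  0.4217081 ],
       [-0.99995189,  0.00163645, -0.00967113, -0.01632095],
       [-0.00954093,  0.06648987,  0.99774148,  1.44873488],
       [ 0.        ,  0.        ,  0.        ,  1.        ]])}
wrist {'fx': 271.24515005363793, 'fy': 271.24515005363793, 'cx': 254.40338682814627, 'cy': 187.9040149883632, 'pose': array([[ 4.08465510e-01,  8.72597812e-01,  2.67822674e-01,
         3.24164173e-01],
       [-9.12773240e-01,  3.90798023e-01,  1.18835671e-01,
        -5.39740593e-01],
       [-9.68825129e-04, -2.93001643e-01,  9.56111447e-01,
         3.74353026e-01],
       [ 0.00000000e+00,  0.00000000e+00,  0.00000000e+00,
         1.00000000e+00]])}
```

View pics/top0.png

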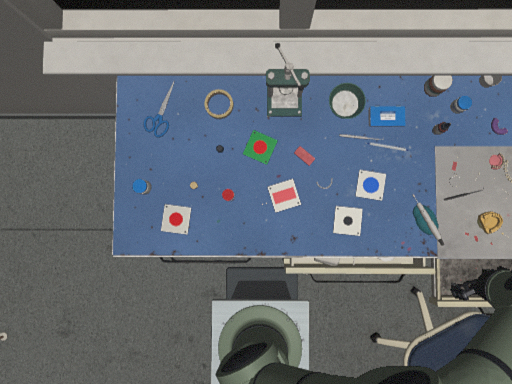

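View pics/scene0.png

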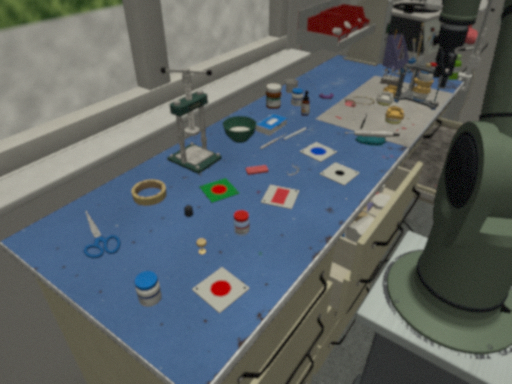

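Run:
```python
import cv2
i=cv2.imread("pics/top0.png"); c=i[60:260,90:420]; cv2.imwrite("pics/top0c.png",cv2.resize(c,(792,480),interpolation=cv2.INTER_CUBIC))
```

```text
(no output)
```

View pics/top0c.png

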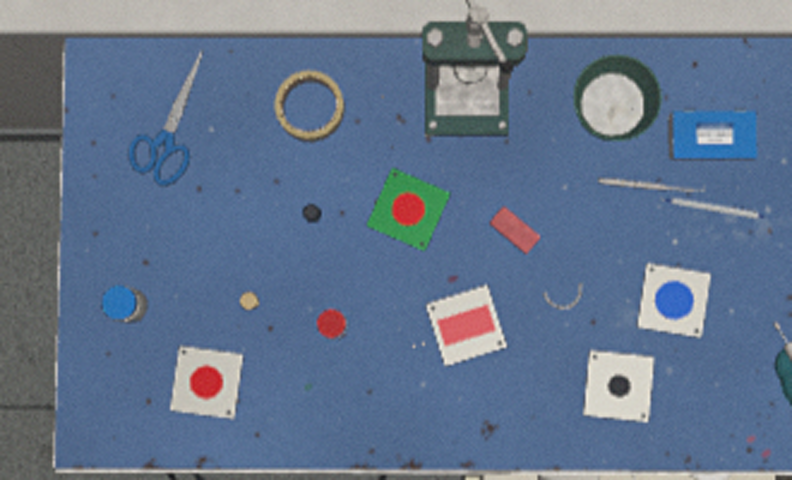

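The top picture shows these candidates:
- **Blue jar:** (139,186) is the one on the clear bench. The one at (463,103) is in the stores and is not meant.
- **Red jar:** (228,195).
- **Red-disc mats:** the grey one at (176,219) is meant. The green one at (260,147) is a decoy.
- **Wax block:** (305,156). The small pink bits at the right, around (453,165), are not meant.
- **Cone:** (220,149).
- **Other mats:** blue (371,185), black (347,221), wax (285,195).
- **Bystanders:** wheel (194,185) and frame (324,183).

Next I'll measure them.

```bash
cat > h.py <<'E'
import numpy as np, cv2
from workcell import bot
def p2w(c,u,v,z):
    P=np.array(c["pose"]); d=P[:3,:3]@np.array([(u-c["cx"])/c["fx"],-(v-c["cy"])/c["fy"],-1.])
    o=P[:3,3]; return o+d*(z-o[2])/d[2]
def w2p(c,p):
    P=np.array(c["pose"]); q=P[:3,:3].T@(np.array(p)-P[:3,3]); return c["cx"]+c["fx"]*q[0]/-q[2], c["cy"]-c["fy"]*q[1]/-q[2]
def seg(img,box,lo,hi):
    x0,y0,x1,y1=box; h=cv2.cvtColor(img[y0:y1,x0:x1],cv2.COLOR_BGR2HSV)
    if lo[0]<0:
        m=cv2.inRange(h,np.array([0,*lo[1:]]),np.array(hi))|cv2.inRange(h,np.array([180+lo[0],*lo[1:]]),np.array([180,*hi[1:]]))
    else: m=cv2.inRange(h,np.array(lo),np.array(hi))
    n,l,s,c=cv2.connectedComponentsWithStats(m)
    k=1+np.argmax(s[1:,4]); ys,xs=np.where(l==k)
    pts=np.stack([xs+x0,ys+y0],1).astype(np.float32)
    return c[k]+[x0,y0],s[k,4],cv2.minAreaRect(pts)
E
python3 - <<'E'
from h import *
i=cv2.imread("pics/top0.png"); c=bot.get_calibration("top")
R=((-12,110,80),(12,255,255)); B=((100,150,120),(125,255,255)); W=((0,0,170),(180,60,255)); K=((0,0,0),(180,255,70))
T={"bluejar":((125,172,155,200),((96,165,130),(112,255,255)),.062),"redjar":((218,185,240,206),R,.057),"cone":((212,141,228,157),K,.03),"wax":((290,142,320,170),((-15,80,80),(12,255,255)),.011),
"padredD":((165,208,188,230),R,.004),"padblueD":((358,172,384,198),((105,170,150),(125,255,255)),.004),"padwaxD":((268,180,302,212),((-15,60,80),(12,255,255)),.004),"padblkD":((338,211,357,230),K,.004),
"padred":((155,200,197,240),W,.004),"padblue":((350,165,392,205),W,.004),"padwax":((262,172,306,216),W,.004),"padblk":((326,200,370,242),W,.004),"wheel":((187,178,202,193),((10,60,120),(35,255,255)),.036)}
for k,(b,(lo,hi),z) in T.items():
    ce,a,r=seg(i,b,lo,hi); box=cv2.boxPoints(r)
    w=p2w(c,*ce,z); s=1.4487-z; rw=p2w(c,*r[0],z)
    bw=np.array([p2w(c,*p,z)[:2] for p in box]); e=bw[1]-bw[0]; e2=bw[2]-bw[1]
    print(k,ce.round(1),a,"w",w.round(4)[:2],"rect",rw.round(4)[:2],"dia",round(2*np.sqrt(a/np.pi)*s/435,4),"edges",np.linalg.norm(e).round(3),np.degrees(np.arctan2(e[1],e[0])).round(1),np.linalg.norm(e2).round(3),np.degrees(np.arctan2(e2[1],e2[0])).round(1),"R",np.hypot(*w[:2]).round(3))
E
```

```text
bluejar [139.  185.6] 145 w [0.5221 0.3863] rect [0.5224 0.3864] dia 0.0433 edges 0.039 -89.9 0.042 -178.9 R 0.649
redjar [227.5 194.4] 109 w [0.4946 0.1028] rect [0.4949 0.1032] dia 0.0377 edges 0.036 -63.2 0.035 -153.1 R 0.505
cone [220.4 149. ] 20 w [0.6457 0.1296] rect [0.6455 0.131 ] dia 0.0165 edges 0.019 -44.5 0.014 -135.0 R 0.659
wax [304.1 155.4] 186 w [ 0.6271 -0.1471] rect [ 0.6274 -0.1472] dia 0.0509 edges 0.031 -39.6 0.066 -130.1 R 0.644
padredD [175.4 218.7] 146 w [0.4162 0.2797] rect [0.417  0.2795] dia 0.0453 edges 0.042 -44.6 0.043 -134.4 R 0.501
padblueD [370.5 184.6] 164 w [ 0.5307 -0.3676] rect [ 0.5311 -0.3677] dia 0.048 edges 0.043 -89.9 0.043 179.1 R 0.646
padwaxD [283.8 195. ] 259 w [ 0.4956 -0.0799] rect [ 0.4955 -0.08  ] dia 0.0603 edges 0.075 -71.4 0.038 -161.7 R 0.502
padblkD [347.5 220.3] 46 w [ 0.4124 -0.2901] rect [ 0.412  -0.2895] dia 0.0254 edges 0.022 -27.0 0.023 -116.6 R 0.504
padred [175.7 219. ] 532 w [0.4154 0.2789] rect [0.4157 0.2792] dia 0.0864 edges 0.088 -7.2 0.088 -98.0 R 0.5
padblue [370.4 184.8] 498 w [ 0.5301 -0.3673] rect [ 0.5304 -0.3676] dia 0.0836 edges 0.089 -9.2 0.089 -98.5 R 0.645
padwax [283.9 195.5] 448 w [ 0.4939 -0.0801] rect [ 0.4947 -0.0801] dia 0.0793 edges 0.089 -72.5 0.088 -162.8 R 0.5
padblk [347.5 220.6] 635 w [ 0.4115 -0.2902] rect [ 0.4117 -0.2903] dia 0.0944 edges 0.088 -6.2 0.089 -95.6 R 0.503
wheel [193.2 185. ] 40 w [0.5262 0.2167] rect [0.5262 0.2174] dia 0.0232 edges 0.02 -63.2 0.021 -152.9 R 0.569
```

View pics/wrist0.png

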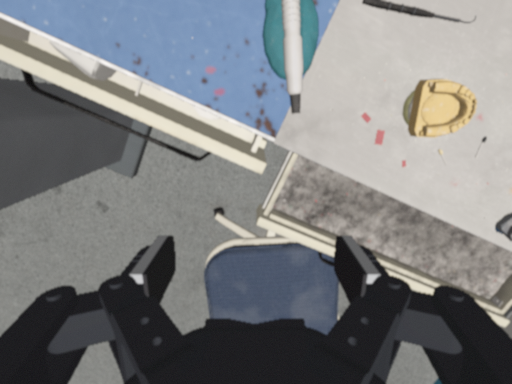

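{"name": "servo_tool", "arguments": {
  "targets": [
    [[0.79,-0.33,0],0],
    [[0.79,-0.33,0],0],
    [[0.79,-0.33,0],0],
    [[0.79,-0.33,0],0],
    [[0.79,-0.33,0],0],
    [[0.79,-0.33,0],0],
    [[0.79,-0.33,0],0],
    [[0.79,-0.33,0],0]
  ],
  "gripper": 1,
  "newtons": 30
}}

```text
clock: 1.15
position: [0.4909, -0.3193, 0.2312]
tool_rot: [-3.141, 0.0, 0.422]
force: [-0.8, 0.0, -1.6]
grip_width: 0.0851
```

{"name": "servo_tool", "arguments": {
  "targets": [
    [[0,0,0],-1],
    [[0,0,0],-1],
    [[0,0,0],-1],
    [[0,0,0],-1],
    [[0,0,0],-1],
    [[0,0,0],-1],
    [[0,0,0],-1],
    [[0,0,0],-1],
    [[0,0,0],-1],
    [[0,0,0],-1],
    [[0,0,0],-1],
    [[0,0,0],-1]
  ]
}}

```text
clock: 2.65
position: [0.49, -0.3204, 0.2311]
tool_rot: [-3.141, -0.0, 1.472]
force: [-0.0, 0.4, 0.1]
grip_width: 0.0852
```

{"name": "servo_tool", "arguments": {
  "targets": [
    [[0,0,0],-1],
    [[0,0,0],-0.16],
    [[0,0,0],0],
    [[0,0,0],0]
  ]
}}

```text
clock: 3.15
position: [0.4901, -0.3204, 0.2313]
tool_rot: [-3.142, -0.0, 1.569]
force: [-0.5, -0.0, 0.4]
grip_width: 0.0852
```

Run:
```python
from h import *
o=bot.observe(); print(o["clock"],o["position"],o["tool_rot"],o["qpos"]); c=bot.get_calibration("wrist"); f=bot.grab_frame("wrist"); cv2.imwrite("pics/w1.png",f)
np.save("w1.npy",c["pose"])
```

```text
3.15 [ 0.49010679 -0.32038994  0.23125677] [-3.14150065e+00 -5.92750277e-05  1.56895606e+00] [ 0.74269757  0.47893887 -0.37256664  1.69374964  0.19982042  1.00659923
  0.2991007 ]
```

View pics/w1.png

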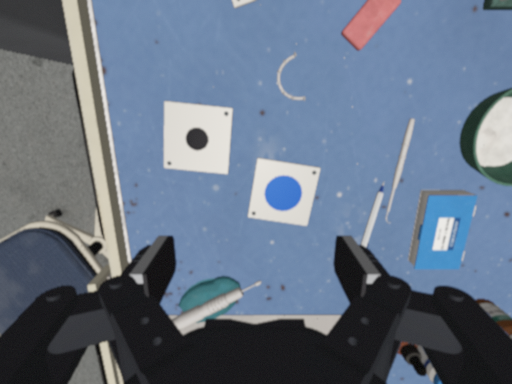

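The wrist view shows the black-disc mat at (197,138) and the blue-disc mat at (283,193). I'll move on toward the wax mat and the left side.

{"name": "servo_tool", "arguments": {
  "targets": [
    [[0.85,0.15,0],0],
    [[0.85,0.15,0],0],
    [[0.85,0.15,0],0],
    [[0.85,0.15,0],0],
    [[0.85,0.15,0],0],
    [[0,0,0],0],
    [[0,0,0],0]
  ]
}}

```text
clock: 4.08
position: [0.5277, -0.1085, 0.2313]
tool_rot: [-3.142, 0.0, 1.57]
force: [-2.0, 0.4, 0.2]
grip_width: 0.0857
```

Run:
```python
from h import *
o=bot.observe(); print(o["clock"],o["position"],o["tool_rot"]); c=bot.get_calibration("wrist"); f=bot.grab_frame("wrist"); cv2.imwrite("pics/w2.png",f)
np.save("w2.npy",c["pose"])
```

```text
4.075 [ 0.52767718 -0.10849565  0.23130422] [-3.14150008e+00  3.81164925e-04  1.56965364e+00]
```

{"name": "servo_tool", "arguments": {
  "targets": [
    [[0.9,-0.15,0],0],
    [[0.9,-0.15,0],0],
    [[0.9,-0.15,0],0],
    [[0.9,-0.15,0],0],
    [[0.9,-0.15,0],0],
    [[0.9,-0.15,0],0],
    [[0,0,0],0],
    [[0,0,0],0]
  ]
}}

```text
clock: 5.12
position: [0.4833, 0.1607, 0.2312]
tool_rot: [-3.141, 0.001, 1.569]
force: [-0.7, -0.5, 0.5]
grip_width: 0.0854
```

Run:
```python
from h import *
o=bot.observe(); print(o["clock"],o["position"],o["tool_rot"]); c=bot.get_calibration("wrist"); f=bot.grab_frame("wrist"); cv2.imwrite("pics/w3.png",f)
np.save("w3.npy",c["pose"])
```

```text
5.125 [0.48332885 0.16072015 0.23116835] [-3.14149026e+00  5.79202778e-04  1.56859584e+00]
```

View pics/w2.png

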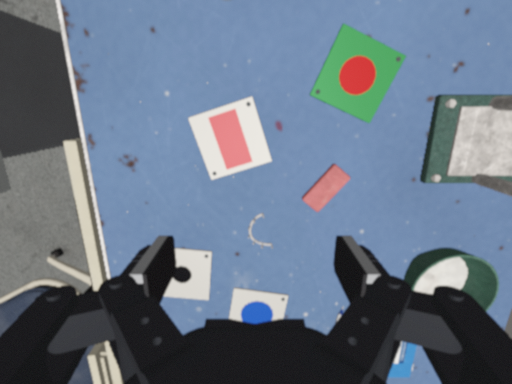

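View pics/w3.png

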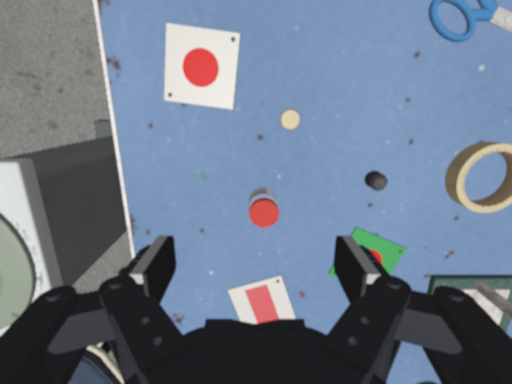

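Run:
```python
from h import *
c=bot.get_calibration("wrist")
R=((-12,120,80),(12,255,255)); RW=((-15,70,80),(12,255,255)); W=((0,0,170),(180,60,255)); K=((0,0,0),(180,255,75)); BL=((105,170,120),(125,255,255))
L=[("w1","blackD",(180,120,215,155),K,.004),("w1","blueD",(260,170,306,216),((105,190,150),(125,255,255)),.004),("w1","padblk",(155,95,240,180),W,.004),("w1","padblue",(240,150,330,232),W,.004),
("w2","waxD",(200,95,262,180),RW,.004),("w2","padwax",(180,90,280,185),W,.004),("w2","wax",(295,155,360,220),RW,.011),
("w3","redD",(175,40,225,95),R,.004),("w3","padred",(155,15,250,115),W,.004),("w3","redjar",(235,185,295,235),R,.057),("w3","cone",(355,160,395,200),K,.015),("w3","wheel",(275,105,305,135),((10,50,100),(35,255,255)),.036)]
for f,k,b,(lo,hi),z in L:
    i=cv2.imread(f"pics/{f}.png"); c["pose"]=np.load(f+".npy")
    ce,a,r=seg(i,b,lo,hi); box=cv2.boxPoints(r)
    bw=np.array([p2w(c,*p,z)[:2] for p in box]); e=bw[1]-bw[0]; e2=bw[2]-bw[1]; m=bw.mean(0)
    print(f,k,ce.round(1),a,"w",p2w(c,*ce,z).round(4)[:2],"rect",m.round(4),"edges",np.linalg.norm(e).round(3),np.degrees(np.arctan2(e[1],e[0])).round(1),np.linalg.norm(e2).round(3),np.degrees(np.arctan2(e2[1],e2[0])).round(1))
```

```text
w1 blackD [196.5 138.5] 304 w [ 0.4118 -0.2893] rect [ 0.4118 -0.2894] edges 0.025 25.3 0.025 -65.8Traceback (most recent call last):
  File "<stdin>", line 9, in <module>
  File "h.py", line 14, in seg
    k=1+np.argmax(s[1:,4]); ys,xs=np.where(l==k)
        ~~~~~~~~~^^^^^^^^^
    return _wrapfunc(a, 'argmax', axis=axis, out=out, **kwds)
    return bound(*args, **kwds)
ValueError: attempt to get argmax of an empty sequence
```

Run:
```python
from h import *
c=bot.get_calibration("wrist")
R=((-12,120,80),(12,255,255)); RW=((-15,70,80),(12,255,255)); W=((0,0,170),(180,60,255)); K=((0,0,0),(180,255,75))
i=cv2.imread("pics/w1.png"); h=cv2.cvtColor(i,cv2.COLOR_BGR2HSV); print("hsv",h[193,283],h[193,230],h[230,283],h[138,175])
L=[("w1","blueD",(258,168,308,218),((105,170,180),(125,255,255)),.004),("w1","padblk",(155,95,240,180),W,.004),("w1","padblue",(240,150,330,232),W,.004),
("w2","waxD",(200,95,262,180),RW,.004),("w2","padwax",(180,90,280,185),W,.004),("w2","wax",(295,155,360,220),RW,.011),
("w3","redD",(175,40,225,95),R,.004),("w3","padred",(155,15,250,115),W,.004),("w3","redjar",(235,196,295,235),R,.057),("w3","cone",(355,160,395,200),K,.015),("w3","wheel",(275,105,305,135),((10,50,100),(35,255,255)),.036)]
for f,k,b,(lo,hi),z in L:
    i=cv2.imread(f"pics/{f}.png"); c["pose"]=np.load(f+".npy")
    try: ce,a,r=seg(i,b,lo,hi)
    except Exception: print(k,"none"); continue
    box=cv2.boxPoints(r)
    bw=np.array([p2w(c,*p,z)[:2] for p in box]); e=bw[1]-bw[0]; e2=bw[2]-bw[1]; m=bw.mean(0)
    print(f,k,ce.round(1),a,"w",p2w(c,*ce,z).round(4)[:2],"rect",m.round(4),"edges",np.linalg.norm(e).round(3),np.degrees(np.arctan2(e[1],e[0])).round(1),np.linalg.norm(e2).round(3),np.degrees(np.arctan2(e2[1],e2[0])).round(1))
```

```text
hsv [108 171 207] [108  90 168] [107  88 171] [ 20  10 222]
w1 blueD [286.1 196.1] 528 w [ 0.5357 -0.3719] rect [ 0.5335 -0.3713] edges 0.047 33.1 0.037 -57.5
w1 padblk [196.7 137. ] 4296 w [ 0.4121 -0.2873] rect [ 0.4107 -0.2892] edges 0.095 79.7 0.092 -4.4
w1 padblue [282.4 191.1] 2956 w [ 0.5302 -0.3643] rect [ 0.5322 -0.3634] edges 0.101 80.6 0.091 -9.6
w2 waxD [230.1 138.6] 1430 w [ 0.4948 -0.0777] rect [ 0.4949 -0.0792] edges 0.036 17.5 0.071 -72.1
w2 padwax [230.5 137.8] 3243 w [ 0.4954 -0.0767] rect [ 0.495  -0.0797] edges 0.092 17.4 0.092 -70.8
w2 wax [325.6 187.4] 1028 w [ 0.6274 -0.145 ] rect [ 0.6271 -0.146 ] edges 0.066 50.3 0.032 -41.3
w3 redD [200.2  67. ] 1013 w [0.4154 0.2808] rect [0.4152 0.2804] edges 0.042 -0.2 0.042 -92.5
w3 padred [200.4  65.2] 4726 w [0.4159 0.2829] rect [0.4141 0.2802] edges 0.095 78.0 0.092 -5.3
w3 redjar [263.6 212.5] 641 w [0.4948 0.1053] rect [0.4953 0.1051] edges 0.035 -0.2 0.037 -88.7
w3 cone [372.3 178. ] 147 w [0.6448 0.1386] rect [0.6458 0.1383] edges 0.02 52.9 0.02 -39.7
w3 wheel [289.6 118.8] 271 w [0.5261 0.2188] rect [0.526  0.2184] edges 0.02 -0.2 0.021 -87.5
```

{"name": "servo_tool", "arguments": {
  "targets": [
    [[0.9,0.2,0],0],
    [[0.9,0.2,0],0],
    [[0.9,0.2,0],0],
    [[0.9,0.2,0],0],
    [[0,0,0],0],
    [[0,0,0],0]
  ]
}}

```text
clock: 5.92
position: [0.5237, 0.3404, 0.2309]
tool_rot: [-3.141, 0.001, 1.568]
force: [-0.4, 0.2, 0.4]
grip_width: 0.0853
```

Run:
```python
from h import *
o=bot.observe(); print(o["clock"],o["position"],o["tool_rot"]); c=bot.get_calibration("wrist"); f=bot.grab_frame("wrist"); cv2.imwrite("pics/w4.png",f)
np.save("w4.npy",c["pose"])
for z in (0,.062): print(w2p(c,(.522,.3865,z)))
print(w2p(c,(.4155,.2802,.004)))
```

```text
5.925 [0.52365151 0.34035146 0.23094644] [-3.14127601e+00  1.03951904e-03  1.56840224e+00]
(np.float64(253.0952946946536), np.float64(126.6176767752269))
(np.float64(252.7668562523736), np.float64(130.8492920107081))
(np.float64(180.0904943421878), np.float64(201.91562512544616))
```

View pics/w4.png

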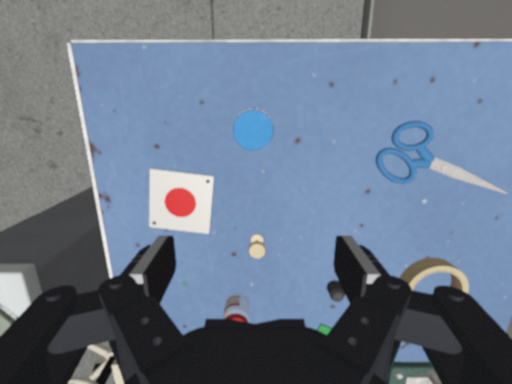

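The lid sits at (253,130), right where the estimate (0.522, 0.387) projects. I'll descend and grip.

{"name": "servo_tool", "arguments": {
  "targets": [
    [[0.92,-0.03,0.3],0],
    [[0,0,0.8],0],
    [[0,0,0.8],0],
    [[0,0,0.8],0],
    [[0,0,0.8],0],
    [[0,0,0.5],0],
    [[0,0,0.3],0],
    [[0,0,0],0]
  ]
}}

```text
clock: 6.98
position: [0.5217, 0.3871, 0.016]
tool_rot: [-3.141, 0.001, 1.569]
force: [0.1, 0.1, -0.5]
grip_width: 0.0854
```

{"name": "servo_tool", "arguments": {
  "targets": [
    [[0,0,0],0],
    [[0,0,0],0],
    [[0,0,0],0],
    [[0,0,0],0],
    [[0,0,0],0],
    [[0,0,0],0]
  ],
  "gripper": -1,
  "newtons": 30
}}

```text
clock: 7.72
position: [0.522, 0.3883, 0.0175]
tool_rot: [3.14, -0.001, 1.57]
force: [-1.8, -2.2, 9.6]
grip_width: 0.0469
```

{"name": "servo_tool", "arguments": {
  "targets": [
    [[0,0,-0.4],0],
    [[0,0,-0.8],0],
    [[0,0,-0.9],0],
    [[0,0,-0.7],0],
    [[-0.4,0,0],0],
    [[-0.8,0,0],0],
    [[-0.8,0,0],0],
    [[-0.8,0,0],0],
    [[-0.8,0,0],0],
    [[-0.8,0,0],0],
    [[-0.8,0,0],0],
    [[-0.8,0,0],0]
  ]
}}

```text
clock: 9.22
position: [0.5208, 0.086, 0.1565]
tool_rot: [-3.141, 0.0, 1.57]
force: [-0.1, -0.1, -0.2]
grip_width: 0.046
```

{"name": "servo_tool", "arguments": {
  "targets": [
    [[-0.8,0,0],0],
    [[-0.8,0,0],0],
    [[-0.8,0,0],0],
    [[-0.8,0,0],0],
    [[-0.8,0,0],0],
    [[-0.8,0,0],0],
    [[-0.8,0,0],0],
    [[-0.8,0,0],0],
    [[-0.5,0,0],0],
    [[0,0,0],0],
    [[0,0,0],0]
  ]
}}

```text
clock: 10.6
position: [0.5207, -0.2564, 0.1563]
tool_rot: [-3.141, -0.0, 1.57]
force: [1.1, 0.6, -1.6]
grip_width: 0.0463
```

Run:
```python
from h import *
o=bot.observe(); print(o["clock"],o["position"],o["tool_rot"],o["force"],o["grip_width"]); c=bot.get_calibration("wrist"); f=bot.grab_frame("wrist"); cv2.imwrite("pics/w5.png",f)
g=bot.grab_frame("top"); cv2.imwrite("pics/t5.png",cv2.resize(g[100:260,90:420],(792,384)))
```

```text
10.6 [ 0.5207306  -0.25640574  0.15633726] [-3.14127758e+00 -4.32612398e-04  1.57041386e+00] [ 1.09194613  0.55456995 -1.58768301] 0.046323420816458086
```

View pics/w5.png

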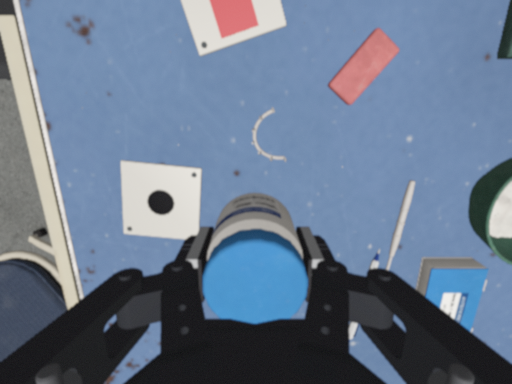

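Run:
```python
from h import *
c=bot.get_calibration("wrist"); o=bot.observe(); i=cv2.imread("pics/w5.png"); cv2.imwrite("pics/w5c.png",cv2.resize(i[180:340,170:340],None,fx=4,fy=3.5))
z=o["position"][2]-.0165+.062
# project model circle for y offsets
for dy in (-.004,-.002,0,.002):
    x,y=o["position"][0],o["position"][1]+dy
    t=[w2p(c,(x+.024*np.cos(a),y+.024*np.sin(a),z)) for a in np.linspace(0,2*np.pi,73)]
    t=np.array(t); print(dy,"col",t[:,0].min().round(1),t[:,0].max().round(1),"toprow",t[:,1].min().round(1),"colC",t[t[:,1].argmin()].round(1))
h=cv2.cvtColor(i,cv2.COLOR_BGR2HSV)
print([tuple(map(int,h[r,255])) for r in range(222,240)])
```

```text
-0.004 col 197.8 309.6 toprow 245.4 colC [253.6 245.4]
-0.002 col 197.5 309.8 toprow 240.9 colC [253.6 240.9]
0 col 197.2 310.1 toprow 236.4 colC [253.6 236.4]
0.002 col 196.9 310.4 toprow 231.9 colC [253.6 231.9]
[(17, 13, 177), (17, 13, 176), (17, 13, 177), (17, 13, 177), (19, 12, 177), (17, 11, 169), (100, 5, 143), (106, 59, 117), (104, 141, 101), (104, 173, 100), (104, 178, 102), (104, 172, 104), (105, 169, 107), (104, 170, 105), (104, 170, 108), (104, 175, 111), (104, 175, 124), (104, 168, 144)]
```

View pics/w5c.png

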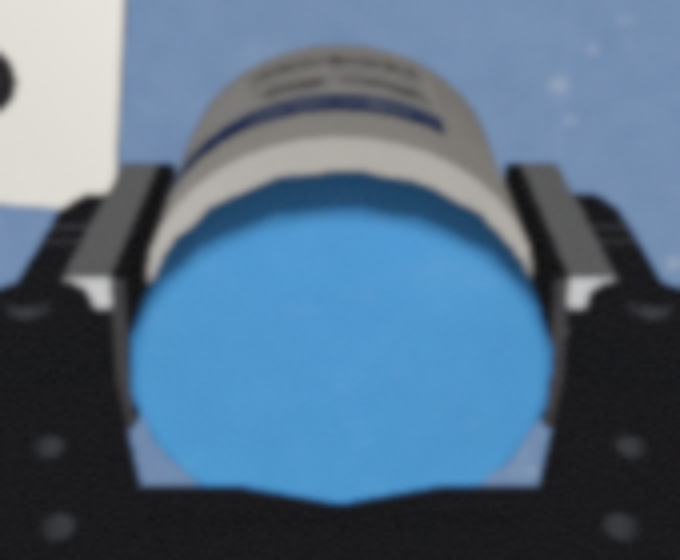

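{"name": "servo_tool", "arguments": {
  "targets": [
    [[-0.8,0.1,0],0],
    [[-0.8,0.1,0],0],
    [[-0.6,0,0],0],
    [[0,0,0.5],0],
    [[0,0,0.8],0],
    [[0,0,0.7],0],
    [[0,0,0.4],0],
    [[0,0,0.2],0],
    [[0,0,0],0],
    [[0,0,0],0]
  ]
}}

```text
clock: 11.95
position: [0.5317, -0.3673, 0.0274]
tool_rot: [3.14, 0.001, 1.57]
force: [0.3, 0.0, -0.5]
grip_width: 0.0463
```

{"name": "servo_tool", "arguments": {
  "targets": [
    [[0,-0.02,0.06],0],
    [[0,0,0.05],0],
    [[0,0,0],0],
    [[0,0,0],0]
  ]
}}

```text
clock: 12.45
position: [0.5301, -0.3673, 0.0215]
tool_rot: [3.141, 0.001, 1.57]
force: [-2.6, 0.1, 9.9]
grip_width: 0.0468
```

{"name": "servo_tool", "arguments": {
  "targets": [
    [[0,0,0],0],
    [[0,0,0],0],
    [[0,0,0],0],
    [[0,0,0],0],
    [[0,0,0],0]
  ],
  "gripper": 1
}}

```text
clock: 13.08
position: [0.5301, -0.3669, 0.0208]
tool_rot: [-3.142, -0.0, 1.57]
force: [0.2, 0.2, 0.4]
grip_width: 0.0851
```

{"name": "servo_tool", "arguments": {
  "targets": [
    [[0,0,-0.5],0],
    [[0,0,-0.9],0],
    [[0,0,-0.9],0],
    [[0,0,-0.9],0],
    [[0.9,0,-0.9],0],
    [[0.4,0,0],0],
    [[0,0,0],0],
    [[0,0,0],0]
  ]
}}

```text
clock: 14.08
position: [0.5296, -0.3035, 0.224]
tool_rot: [-3.14, -0.0, 1.57]
force: [-0.1, 0.3, -0.1]
grip_width: 0.085
```

Run:
```python
from h import *
o=bot.observe(); print(o["clock"],o["position"],o["tool_rot"],o["force"],o["grip_width"]); c=bot.get_calibration("wrist"); f=bot.grab_frame("wrist"); cv2.imwrite("pics/w6.png",f); np.save("w6.npy",c["pose"])
for z in (.004,.066): print(w2p(c,(.5305,-.367,z)))
```

```text
14.075 [ 0.52961647 -0.30349715  0.22403516] [-3.14023248e+00 -1.83345085e-04  1.56951577e+00] [-0.0903038   0.28640146 -0.06451866] 0.0850296493907536
(np.float64(255.2976360278569), np.float64(205.76467927109948))
(np.float64(255.33589200713092), np.float64(223.9306120008373))
```

View pics/w6.png

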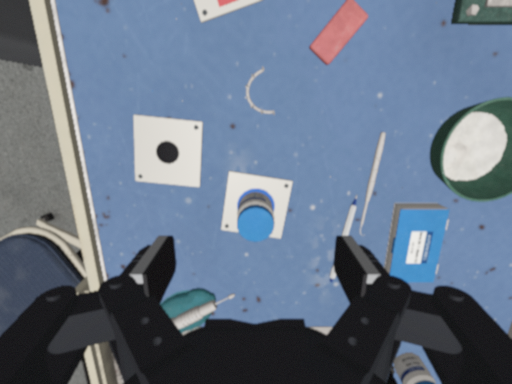

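The blue jar stands centred: lid at (256,224), mat middle at (256,206), both as projected. Next is the red jar.

{"name": "servo_tool", "arguments": {
  "targets": [
    [[0.5,-0.1,0],0],
    [[0.85,-0.1,0],0],
    [[0.85,-0.1,0],0],
    [[0.85,-0.1,0],0],
    [[0.85,-0.1,0],0],
    [[0.85,-0.1,0],0],
    [[0.85,-0.1,0],0],
    [[0.85,0,0],0],
    [[0.6,0,0],0],
    [[0,0,0],0],
    [[0,0,0],0]
  ]
}}

```text
clock: 15.5
position: [0.4955, 0.0487, 0.2245]
tool_rot: [-3.141, 0.0, 1.569]
force: [0.9, 0.0, -0.9]
grip_width: 0.0854
```

Run:
```python
from h import *
o=bot.observe(); print(o["clock"],o["position"],o["tool_rot"],o["force"],o["grip_width"]); c=bot.get_calibration("wrist"); f=bot.grab_frame("wrist"); cv2.imwrite("pics/w7.png",f); np.save("w7.npy",c["pose"])
for z in (0,.057): print(w2p(c,(.4948,.104,z)))
print(w2p(c,(.645,.137,0.03)))
```

```text
15.5 [0.49546638 0.04868028 0.22453234] [-3.14080111e+00  2.83446773e-04  1.56912621e+00] [ 0.93641193  0.02942086 -0.90733393] 0.08536791124219772
(np.float64(253.92694980218366), np.float64(120.01189345604956))
(np.float64(253.74266445883026), np.float64(122.72508259966621))
(np.float64(381.5393775313512), np.float64(92.11940625874335))
```

View pics/w7.png

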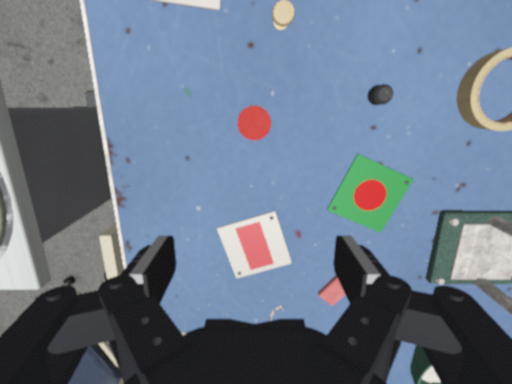

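{"name": "servo_tool", "arguments": {
  "targets": [
    [[0.6,-0.01,0.2],0],
    [[0.5,0,0.8],0],
    [[0,0,0.8],0],
    [[0,0,0.8],0],
    [[0,0,0.8],0],
    [[0,0,0.5],0],
    [[0,0,0.3],0],
    [[0,0,0],0]
  ]
}}

```text
clock: 16.55
position: [0.4947, 0.1042, 0.0145]
tool_rot: [-3.141, 0.0, 1.57]
force: [0.2, 0.2, 0.6]
grip_width: 0.0854
```

{"name": "servo_tool", "arguments": {
  "targets": [
    [[0,0,0],0],
    [[0,0,0],0],
    [[0,0,0],0],
    [[0,0,0],0],
    [[0,0,0],0],
    [[0,0,0],0]
  ],
  "gripper": -1,
  "newtons": 30
}}

```text
clock: 17.3
position: [0.4952, 0.1047, 0.0158]
tool_rot: [3.141, 0.0, 1.57]
force: [-1.6, -0.6, 10.6]
grip_width: 0.0385
```

{"name": "servo_tool", "arguments": {
  "targets": [
    [[0,0,-0.4],0],
    [[0,0,-0.8],0],
    [[0,0,-0.9],0],
    [[0.3,-0.1,-0.7],0],
    [[0.6,-0.4,0],0],
    [[0.7,-0.4,0],0],
    [[0.7,-0.4,0],0],
    [[0.4,-0.3,0],0],
    [[0,0,0],0],
    [[0,0,0],0]
  ]
}}

```text
clock: 18.55
position: [0.4153, 0.2393, 0.1551]
tool_rot: [3.141, 0.0, 1.57]
force: [-0.0, 0.3, -1.1]
grip_width: 0.0382
```

Run:
```python
from h import *
o=bot.observe(); print(o["clock"],o["position"],o["tool_rot"],o["force"],o["grip_width"]); c=bot.get_calibration("wrist"); f=bot.grab_frame("wrist"); cv2.imwrite("pics/w8.png",f); np.save("w8.npy",c["pose"])
z=o["position"][2]-.0155+.057
for dy in (-.002,0,.002):
    x,y=o["position"][0],o["position"][1]+dy
    t=np.array([w2p(c,(x+.02*np.cos(a),y+.02*np.sin(a),z)) for a in np.linspace(0,2*np.pi,73)])
    print(dy,t[:,0].min().round(1),t[:,0].max().round(1),"toprow",t[:,1].min().round(1),"centre",np.round(w2p(c,(x,y,z)),1))
h=cv2.cvtColor(f,cv2.COLOR_BGR2HSV)
print([(r,)+tuple(map(int,h[r,254])) for r in range(225,262)])
print(w2p(c,(.4155,.2802,.004)))
```

```text
18.55 [0.41529672 0.23928055 0.15514638] [3.14124501e+00 2.99082239e-04 1.56980760e+00] [-0.01983571  0.30391999 -1.0524282 ] 0.038231007758231066
-0.002 208.5 299.0 toprow 245.1 centre [253.8 285.5]
0 208.3 299.2 toprow 240.8 centre [253.8 281.7]
0.002 208.0 299.5 toprow 236.5 centre [253.7 277.8]
[(225, 107, 51, 165), (226, 107, 46, 173), (227, 107, 43, 177), (228, 107, 42, 178), (229, 108, 42, 178), (230, 107, 44, 179), (231, 108, 44, 180), (232, 108, 43, 179), (233, 110, 40, 172), (234, 122, 28, 147), (235, 166, 57, 111), (236, 177, 138, 100), (237, 1, 180, 99), (238, 1, 189, 100), (239, 0, 185, 99), (240, 1, 192, 101), (241, 0, 190, 102), (242, 1, 182, 105), (243, 0, 184, 115), (244, 1, 181, 137), (245, 1, 177, 161), (246, 1, 170, 180), (247, 1, 167, 195), (248, 1, 165, 202), (249, 1, 163, 205), (250, 1, 163, 205), (251, 1, 163, 204), (252, 1, 161, 204), (253, 1, 162, 203), (254, 1, 161, 204), (255, 1, 163, 203), (256, 1, 161, 204), (257, 1, 162, 203), (258, 1, 161, 203), (259, 1, 161, 203), (260, 1, 161, 203), (261, 1, 163, 203)]
(np.float64(254.3916896818291), np.float64(137.44910929516303))
```

View pics/w8.png

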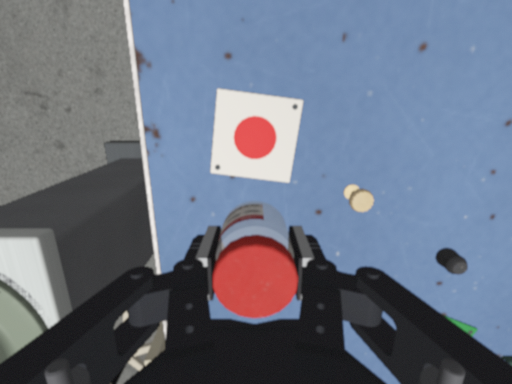

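{"name": "servo_tool", "arguments": {
  "targets": [
    [[0.5,0,0],0],
    [[0.34,0,0.4],0],
    [[0,0,0.8],0],
    [[0,0,0.8],0],
    [[0,0,0.4],0],
    [[0,0,0.2],0],
    [[0,0,0.05],0],
    [[0,0,0.05],0],
    [[0,0,0],0],
    [[0,0,0],0]
  ]
}}

```text
clock: 19.85
position: [0.4152, 0.2819, 0.0204]
tool_rot: [3.141, -0.0, 1.57]
force: [-0.4, -0.1, -0.8]
grip_width: 0.0386
```

{"name": "servo_tool", "arguments": {
  "targets": [
    [[-0.01,0.01,0.02],0],
    [[0,0,0],0],
    [[0,0,0],0]
  ]
}}

```text
clock: 20.23
position: [0.4154, 0.2817, 0.0197]
tool_rot: [3.141, -0.001, 1.57]
force: [-5.8, -0.4, 17.3]
grip_width: 0.0384
```

{"name": "servo_tool", "arguments": {
  "targets": [
    [[0,0,0],0],
    [[0,0,0],0],
    [[0,0,0],0],
    [[0,0,0],0],
    [[0,0,0],0]
  ],
  "gripper": 1
}}

```text
clock: 20.85
position: [0.4155, 0.2813, 0.019]
tool_rot: [-3.142, 0.0, 1.57]
force: [0.7, 0.4, 0.4]
grip_width: 0.0853
```

{"name": "servo_tool", "arguments": {
  "targets": [
    [[0,0,-0.5],0],
    [[0,0,-0.9],0],
    [[0,0,-0.9],0],
    [[-0.6,0.4,-0.9],0],
    [[-0.8,0.8,-0.6],0],
    [[-0.8,0.8,0],0],
    [[-0.8,0.8,0],0],
    [[-0.6,0.8,0],0],
    [[-0.4,0.8,0],0],
    [[0,0,0],0],
    [[0,0,0],0]
  ]
}}

```text
clock: 22.22
position: [0.6338, 0.0826, 0.208]
tool_rot: [-3.141, -0.0, 1.571]
force: [0.2, 0.2, 0.3]
grip_width: 0.0854
```

Run:
```python
from h import *
o=bot.observe(); print(o["clock"],o["position"],o["tool_rot"],o["force"],o["grip_width"]); c=bot.get_calibration("wrist"); f=bot.grab_frame("wrist"); cv2.imwrite("pics/w9.png",f); np.save("w9.npy",c["pose"])
print(w2p(c,(.645,.137,0.03)),w2p(c,(.416,.281,.061)),w2p(c,(.416,.2805,.004)))
```

```text
22.225 [0.63382379 0.08259917 0.20798803] [-3.14074443e+00 -2.98557757e-04  1.57064411e+00] [0.17374302 0.16128679 0.2714036 ] 0.08541238491869274
(np.float64(264.0877030887905), np.float64(123.07451454781689)) (np.float64(10.166487803401111), np.float64(-39.98855740408888)) (np.float64(55.24792666293911), np.float64(-12.788659548707273))
```

View pics/w9.png

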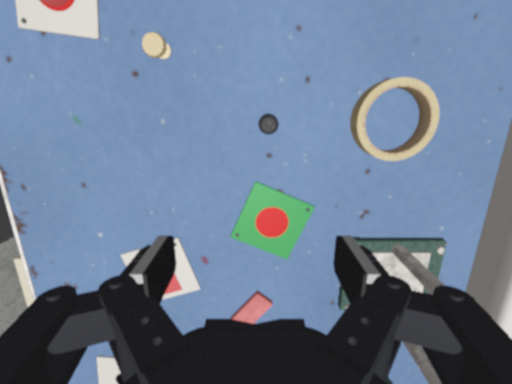

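Run:
```python
from h import *
c=bot.get_calibration("wrist")
i=cv2.imread("pics/w9.png")
c["pose"]=np.load("w9.npy"); print(c["pose"][:3,3], p2w(c,268.5,124,.03),p2w(c,268.5,124,0), p2w(c,272,222,.004))
c["pose"]=np.load("w7.npy"); print(p2w(c,380,94,.015), p2w(c,370,194.5,.004))
t=bot.get_calibration("top"); print(p2w(t,260,147,.004),p2w(t,220,149,.03))
cv2.imwrite("pics/w9c.png",cv2.resize(i[90:260,210:330],None,fx=4,fy=3.5,interpolation=cv2.INTER_CUBIC))
j=cv2.imread("pics/w7.png");cv2.imwrite("pics/w7c.png",cv2.resize(j[70:220,330:420],None,fx=5,fy=4,interpolation=cv2.INTER_CUBIC))
j=cv2.imread("pics/top0.png");cv2.imwrite("pics/tc.png",cv2.resize(j[130:170,205:280],None,fx=10,fy=10,interpolation=cv2.INTER_CUBIC))
```

```text
[0.63445576 0.15686179 0.35157184] [0.65011115 0.135952   0.03      ] [0.65157167 0.13400129 0.        ] [0.65812027 0.00109527 0.004     ]
[0.65000414 0.13544246 0.015     ] [0.65848608 0.00154588 0.004     ]
[ 6.56488257e-01 -3.77569246e-04  4.00000000e-03] [0.64552984 0.13095174 0.03      ]
```

View pics/w9c.png

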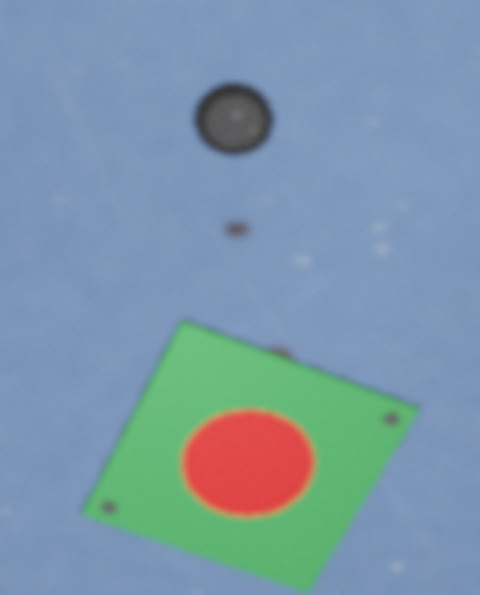

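View pics/tc.png

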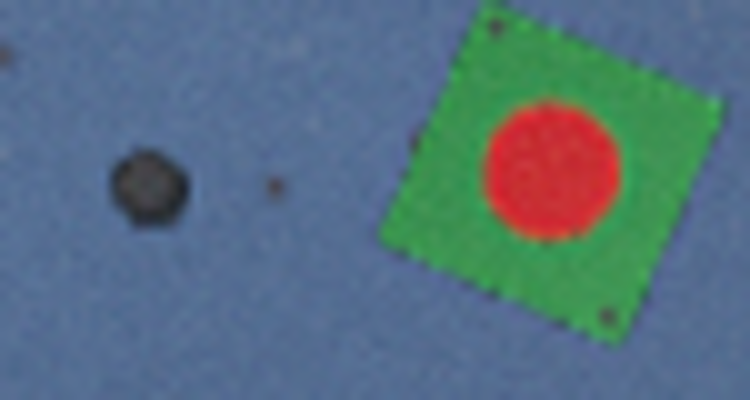

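The wrist puts the cone at (0.650,0.136) and the top camera at about (0.648,0.1325). I'll look again from closer.

{"name": "servo_tool", "arguments": {
  "targets": [
    [[0.3,0.3,0.7],0],
    [[0.2,0,0.7],0],
    [[0,0,0.5],0],
    [[0,0,0],0],
    [[0,0,0],0]
  ]
}}

```text
clock: 22.9
position: [0.6497, 0.1075, 0.1147]
tool_rot: [3.14, -0.0, 1.571]
force: [0.6, -0.7, -0.1]
grip_width: 0.0855
```

Run:
```python
from h import *
o=bot.observe(); print(o["clock"],o["position"],o["tool_rot"],o["force"],o["grip_width"]); c=bot.get_calibration("wrist"); f=bot.grab_frame("wrist"); cv2.imwrite("pics/w10.png",f); np.save("w10.npy",c["pose"])
ce,a,r=seg(f,(200,90,320,210),(0,0,0),(180,255,105)); print(ce,a,r)
for z in(0,.015,.03): print(p2w(c,*ce,z))
print(p2w(c,*r[0],.03))
```

```text
22.9 [0.64971434 0.10753899 0.11467988] [ 3.14025667e+00 -3.25046961e-04  1.57051667e+00] [ 0.57609195 -0.68557204 -0.06032876] 0.0855314851572821
[254.72252252 158.29369369] 555 ((254.5, 158.5), (27.0, 25.0), 90.0)
[0.65032544 0.13277798 0.        ]
[0.65030825 0.13562467 0.015     ]
[0.65029106 0.13847136 0.03      ]
[0.65010138 0.13829382 0.03      ]
```

View pics/w10.png

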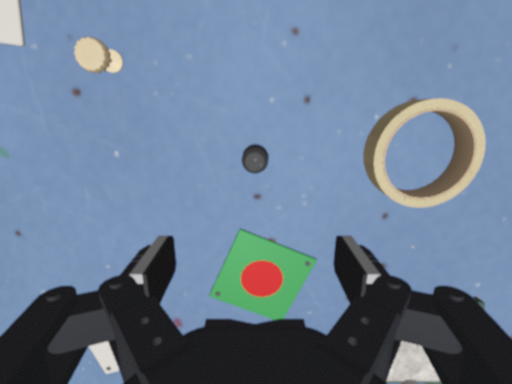

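Run:
```python
from h import *
i=cv2.imread("pics/w10.png"); cv2.imwrite("pics/w10c.png",cv2.resize(i[135:185,225:285],None,fx=10,fy=10,interpolation=cv2.INTER_CUBIC))
c=bot.get_calibration("wrist")
for y in (.134,.136):
  for z,r in((0,.0125),(.03,.0125),(.03,.009)):
    t=np.array([w2p(c,(.650+r*np.cos(a),y+r*np.sin(a),z)) for a in np.linspace(0,2*np.pi,73)]); print(y,z,r,t.min(0).round(1),t.max(0).round(1))
```

```text
0.134 0 0.0125 [241.1 143.8] [267.1 169.5]
0.134 0.03 0.0125 [239.5 148.7] [268.7 177.4]
0.134 0.03 0.009 [243.6 152.8] [264.6 173.5]
0.136 0 0.0125 [241.1 141.7] [267.1 167.5]
0.136 0.03 0.0125 [239.5 146.3] [268.7 175.2]
0.136 0.03 0.009 [243.6 150.5] [264.6 171.2]
```

View pics/w10c.png

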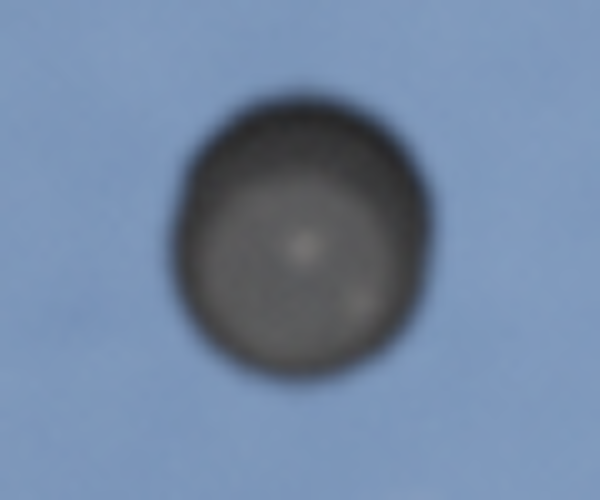

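The cone's base centres on (0.6505, 0.134). I'll grip it low.

{"name": "servo_tool", "arguments": {
  "targets": [
    [[0.53,0.02,0.3],0],
    [[0,0,0.7],0],
    [[0,0,0.6],0],
    [[0,0,0.4],0],
    [[0,0,0.2],0],
    [[0,0,0],0],
    [[0,0,0],0]
  ]
}}

```text
clock: 23.82
position: [0.651, 0.1338, 0.0043]
tool_rot: [3.14, -0.0, 1.57]
force: [-0.9, -0.4, -0.1]
grip_width: 0.0851
```

{"name": "servo_tool", "arguments": {
  "targets": [
    [[0,0,0],0],
    [[0,0,0],0],
    [[0,0,0],0],
    [[0,0,0],0],
    [[0,0,0],0],
    [[0,0,0],0],
    [[0,0,0],0]
  ],
  "gripper": -1,
  "newtons": 25
}}

```text
clock: 24.7
position: [0.6504, 0.1336, 0.0035]
tool_rot: [-3.142, 0.0, 1.57]
force: [-1.9, -1.5, 5.2]
grip_width: 0.023
```

{"name": "servo_tool", "arguments": {
  "targets": [
    [[0,0,-0.4],0],
    [[0,0,-0.8],0],
    [[0,0,-0.9],0],
    [[-0.4,-0.3,-0.7],0],
    [[-0.8,-0.45,0],0],
    [[-0.8,-0.45,0],0],
    [[-0.8,-0.45,0],0],
    [[-0.8,-0.45,0],0],
    [[-0.8,-0.45,0],0],
    [[-0.8,-0.45,0],0],
    [[-0.8,-0.45,0],0],
    [[-0.8,-0.45,0],0]
  ]
}}

```text
clock: 26.2
position: [0.4547, -0.2075, 0.1444]
tool_rot: [3.14, 0.001, 1.57]
force: [0.3, 0.1, -0.6]
grip_width: 0.0233
```

{"name": "servo_tool", "arguments": {
  "targets": [
    [[-0.5,-0.45,0],0],
    [[-0.3,-0.4,0],0],
    [[0,0,0],0],
    [[0,0,0],0]
  ]
}}

```text
clock: 26.7
position: [0.4135, -0.246, 0.144]
tool_rot: [3.14, 0.001, 1.571]
force: [0.1, 0.1, -1.0]
grip_width: 0.0226
```

Run:
```python
from h import *
o=bot.observe(); print(o["clock"],o["position"],o["tool_rot"],o["force"],o["grip_width"]); c=bot.get_calibration("wrist"); f=bot.grab_frame("wrist"); cv2.imwrite("pics/w11.png",f); np.save("w11.npy",c["pose"])
print("pad",w2p(c,(.412,-.2893,.004)))
x,y,z0=o["position"]; z0-=.0035
for z,r in((0,.0125),(.03,.009)):
  for dy in (-.002,0,.002):
    t=np.array([w2p(c,(x+r*np.cos(a),y+dy+r*np.sin(a),z+z0)) for a in np.linspace(0,2*np.pi,73)]); print(dy,z,r,t.min(0).round(1),t.max(0).round(1))
cv2.imwrite("pics/w11c.png",cv2.resize(f[200:340,180:330],None,fx=5,fy=4,interpolation=cv2.INTER_CUBIC))
```

```text
26.7 [ 0.41345352 -0.2459649   0.14402851] [3.14040013e+00 5.38980659e-04 1.57062850e+00] [ 0.06835385  0.09294846 -0.97452471] 0.022616075853246747
pad (np.float64(252.9325728462858), np.float64(214.13897143909693))
-0.002 0 0.0125 [233.2 218.6] [274.8 256.2]
0 0 0.0125 [233.1 215.5] [274.9 253.3]
0.002 0 0.0125 [233.  212.3] [274.9 250.4]
-0.002 0.03 0.009 [235.7 250.1] [272.1 281.8]
0 0.03 0.009 [235.6 246.4] [272.2 278.4]
0.002 0.03 0.009 [235.5 242.7] [272.2 275. ]
```

View pics/w11.png

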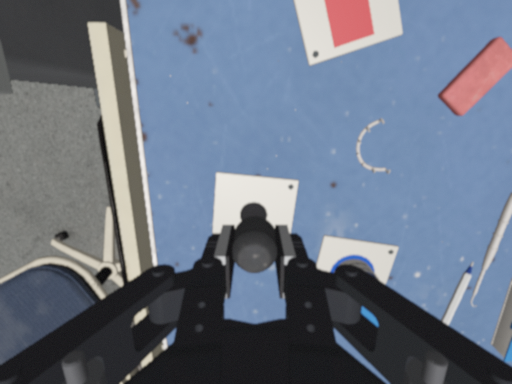

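View pics/w11c.png

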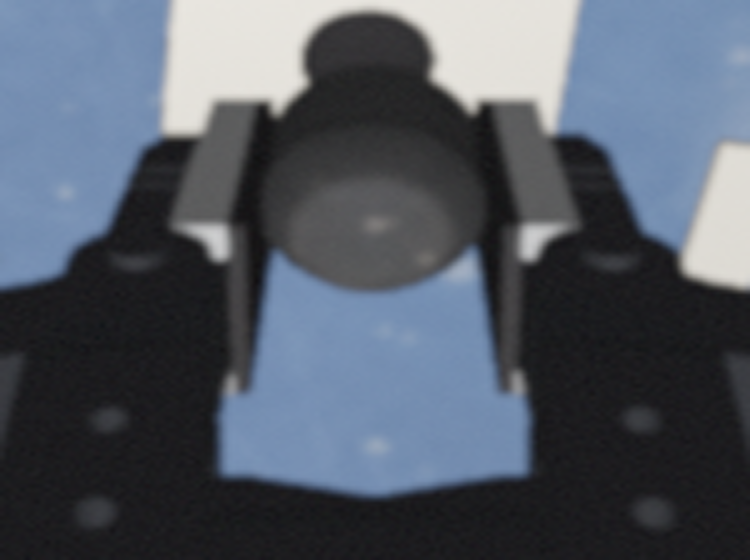

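Run:
```python
from h import *
c=bot.get_calibration("wrist"); c["pose"]=np.load("w11.npy")
t=np.array([w2p(c,(.412+.0155*np.cos(a),-.2893+.0155*np.sin(a),.004)) for a in np.linspace(0,2*np.pi,73)]); print(t.min(0).round(1),t.max(0).round(1))
```

```text
[239.2 201.2] [266.7 226.7]
```

{"name": "servo_tool", "arguments": {
  "targets": [
    [[-0.5,-0.02,0],0],
    [[-0.38,0,0.4],0],
    [[0,0,0.8],0],
    [[0,0,0.8],0],
    [[0,0,0.4],0],
    [[0,0,0.2],0],
    [[0,0,0.05],0],
    [[0,0,0],0],
    [[0,0,0],0]
  ]
}}

```text
clock: 27.88
position: [0.412, -0.2905, 0.0115]
tool_rot: [3.141, 0.001, 1.57]
force: [-0.2, -0.2, 0.2]
grip_width: 0.0228
```

Run:
```python
from h import *
o=bot.observe(); print(o["clock"],o["position"],o["tool_rot"],o["force"],o["grip_width"]); f=bot.grab_frame("wrist")
cv2.imwrite("pics/w12c.png",cv2.resize(f[180:340,180:330],None,fx=5,fy=3.5,interpolation=cv2.INTER_CUBIC))
```

```text
27.875 [ 0.41204785 -0.2905105   0.0114827 ] [3.14065405e+00 6.46315683e-04 1.57002014e+00] [-0.24613059 -0.15725855  0.16060407] 0.02276157794308279
```

View pics/w12c.png

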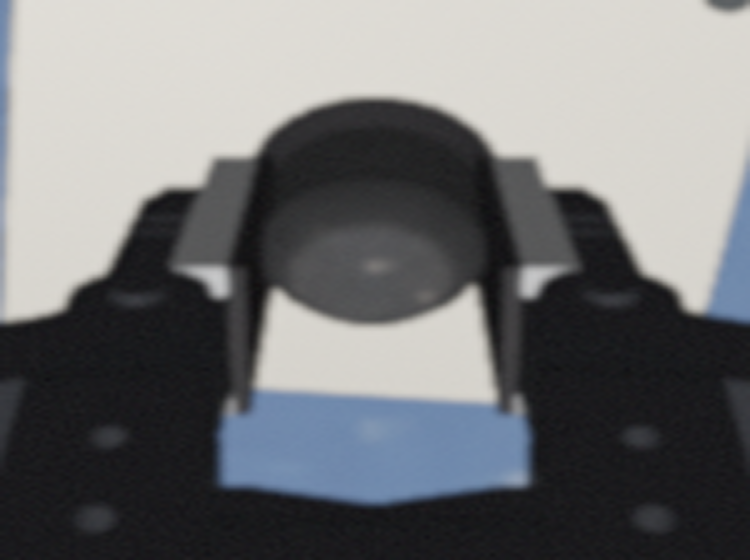

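{"name": "servo_tool", "arguments": {
  "targets": [
    [[0.01,0.01,0.04],0],
    [[0,0,0.03],0],
    [[0,0,0],0],
    [[0,0,0],0]
  ]
}}

```text
clock: 28.42
position: [0.4123, -0.2898, 0.0074]
tool_rot: [3.141, 0.0, 1.57]
force: [-1.2, 0.5, 4.9]
grip_width: 0.0227
```

{"name": "servo_tool", "arguments": {
  "targets": [
    [[0,0,0],0],
    [[0,0,0],0],
    [[0,0,0],0],
    [[0,0,0],0],
    [[0,0,0],0],
    [[0,0,0],0]
  ],
  "gripper": 1
}}

```text
clock: 29.18
position: [0.4122, -0.2897, 0.0073]
tool_rot: [3.142, 0.0, 1.57]
force: [-0.1, -0.2, -0.6]
grip_width: 0.0851
```

{"name": "servo_tool", "arguments": {
  "targets": [
    [[0,0,-0.4],0],
    [[0,0,-0.9],0],
    [[0,0,-0.9],0],
    [[0.9,0.4,-0.9],0],
    [[0.9,0.8,-0.4],0],
    [[0,0,0],0],
    [[0,0,0],0]
  ]
}}

```text
clock: 30.05
position: [0.47, -0.2034, 0.1789]
tool_rot: [-3.141, 0.0, 1.571]
force: [-0.2, -1.0, -0.3]
grip_width: 0.0855
```

Run:
```python
from h import *
o=bot.observe(); print(o["clock"],o["position"],o["tool_rot"],o["force"],o["grip_width"]); c=bot.get_calibration("wrist"); f=bot.grab_frame("wrist"); cv2.imwrite("pics/w13.png",f); np.save("w13.npy",c["pose"])
print(w2p(c,(.6272,-.1466,.011)),w2p(c,(.4125,-.2898,.004)))
cv2.imwrite("pics/w13c.png",cv2.resize(f[190:290,120:340],None,fx=3.5,fy=4,interpolation=cv2.INTER_CUBIC))
```

```text
30.05 [ 0.47003505 -0.20340318  0.17891512] [-3.14099285e+00  2.31924327e-04  1.57055543e+00] [-0.18848993 -1.00204735 -0.32696599] 0.08546772343790153
(np.float64(395.2151094959894), np.float64(121.16825742032349)) (np.float64(210.14194291020397), np.float64(234.63304776094412))
```

View pics/w13.png

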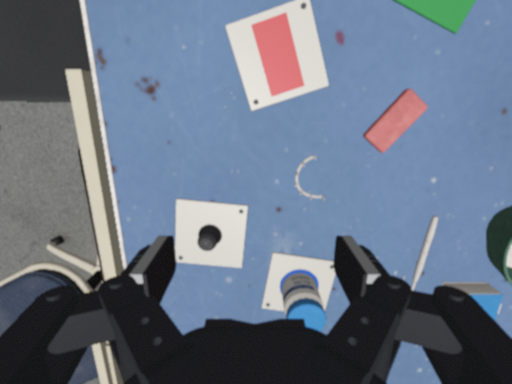

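{"name": "servo_tool", "arguments": {
  "targets": [
    [[0,0,0],1],
    [[0,0,0],1],
    [[0,0,0],1],
    [[0,0,0],1],
    [[0,0,0],1],
    [[0,0,0],1],
    [[0,0,0],1],
    [[0,0,0],1],
    [[0.6,0.55,0.2],0],
    [[0.7,0.6,0.6],0],
    [[0.59,0.52,0.4],0],
    [[0,0,0],0]
  ]
}}

```text
clock: 31.6
position: [0.5954, -0.1842, 0.1164]
tool_rot: [-3.138, 0.001, 0.872]
force: [-0.9, -0.5, -0.3]
grip_width: 0.0856
```

{"name": "servo_tool", "arguments": {
  "targets": [
    [[0,0,0],0],
    [[0,0,0],0]
  ]
}}

```text
clock: 31.85
position: [0.5943, -0.1857, 0.1196]
tool_rot: [3.141, 0.0, 0.871]
force: [0.1, 0.6, -0.2]
grip_width: 0.0853
```

Run:
```python
from h import *
o=bot.observe(); print(o["clock"],o["position"],o["tool_rot"],o["force"],o["grip_width"]); c=bot.get_calibration("wrist"); f=bot.grab_frame("wrist"); cv2.imwrite("pics/w14.png",f); np.save("w14.npy",c["pose"])
print(w2p(c,(.6272,-.1466,.011)))
ce,a,r=seg(f,(180,60,330,260),(-15,60,70),(12,255,255)); print(ce,a,r)
box=cv2.boxPoints(r); bw=np.array([p2w(c,*p,.011)[:2] for p in box]); e=bw[1]-bw[0]; e2=bw[2]-bw[1]
print(p2w(c,*ce,.011),bw.mean(0),np.linalg.norm(e),np.degrees(np.arctan2(e[1],e[0])),np.linalg.norm(e2),np.degrees(np.arctan2(e2[1],e2[0])))
```

```text
31.85 [ 0.59433365 -0.18567665  0.11964546] [3.14115407e+00 3.95684015e-04 8.70692116e-01] [ 0.14570893  0.6271316  -0.20592829] 0.08534514207643244
(np.float64(253.97892047602517), np.float64(131.7543435553523))
[254.74931238 128.86954813] 2545 ((254.5, 129.5), (75.0, 35.0), 90.0)
[ 0.629406   -0.14507734  0.011     ] [ 0.62800619 -0.14638346] 0.030706469953903446 -40.16978874219876 0.06724734560801922 -129.0799348371931
```

View pics/w14.png

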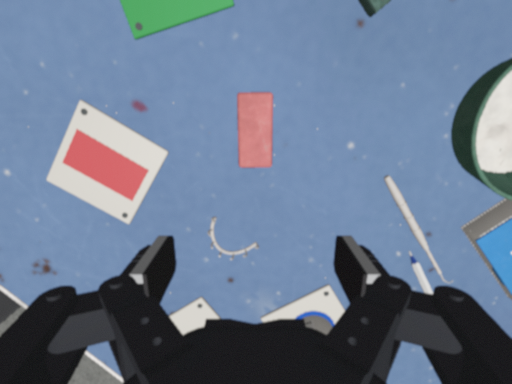

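View pics/w13c.png

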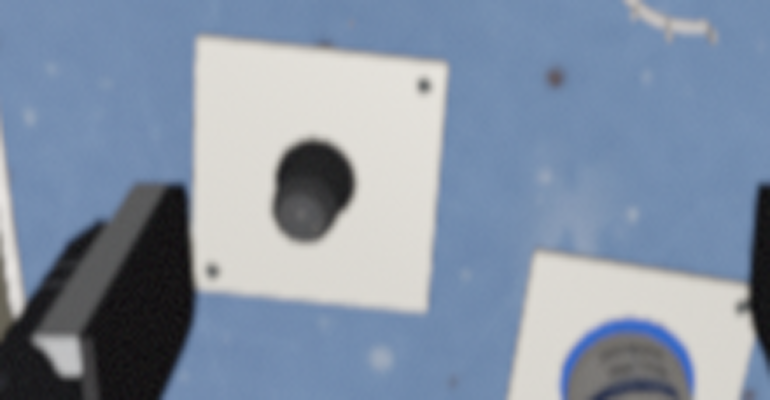

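The cone stands on its black disc. The wax block at (255,130) lies square to the jaws, so I'll grasp it.

{"name": "servo_tool", "arguments": {
  "targets": [
    [[0.6,0,0.3],0],
    [[0.43,0,0.7],0],
    [[0,0,0.7],0],
    [[0,0,0.4],0],
    [[0,0,0.2],0],
    [[0,0,0.07],0],
    [[0,0,0],0],
    [[0,0,0],0]
  ]
}}

```text
clock: 32.9
position: [0.6287, -0.1454, 0.0015]
tool_rot: [3.141, -0.001, 0.872]
force: [-0.9, 0.4, 0.2]
grip_width: 0.0853
```

{"name": "servo_tool", "arguments": {
  "targets": [
    [[0,0,0],0],
    [[0,0,0],0],
    [[0,0,0],0],
    [[0,0,0],0],
    [[0,0,0],0],
    [[0,0,0],0],
    [[0,0,0],0]
  ],
  "gripper": -1,
  "newtons": 25
}}

```text
clock: 33.78
position: [0.6283, -0.1452, 0.0008]
tool_rot: [3.141, -0.0, 0.872]
force: [-2.4, 0.1, 5.4]
grip_width: 0.0312
```

{"name": "servo_tool", "arguments": {
  "targets": [
    [[0,0,-0.4],0],
    [[0,0,-0.8],0],
    [[0,0,-0.8],0],
    [[-0.34,-0.5,-0.4],0],
    [[-0.5,-0.8,0],0],
    [[-0.4,-0.73,0],0],
    [[0,0,0],-1],
    [[0,0,0],-1],
    [[0,0,0],-1],
    [[0,0,0],-1],
    [[0,0,0],-1],
    [[0,0,0],-1]
  ]
}}

```text
clock: 35.28
position: [0.5108, -0.1275, 0.1218]
tool_rot: [3.141, 0.001, 1.399]
force: [0.2, 0.5, 0.2]
grip_width: 0.0314
```

{"name": "servo_tool", "arguments": {
  "targets": [
    [[0,0,0],-1],
    [[0,0,0],-1],
    [[0,0,0],-1],
    [[0,0,0],-1],
    [[0,0,0],-1],
    [[0,0,0],-0.6],
    [[0,0,0],0],
    [[0,0,0],0]
  ]
}}

```text
clock: 36.28
position: [0.5107, -0.1275, 0.1211]
tool_rot: [3.141, 0.001, 1.883]
force: [0.4, -0.2, -0.9]
grip_width: 0.0309
```

Run:
```python
from h import *
o=bot.observe(); print(o["clock"],o["position"],o["tool_rot"],np.degrees(o["tool_rot"][2]),o["force"],o["grip_width"]); c=bot.get_calibration("wrist"); f=bot.grab_frame("wrist"); cv2.imwrite("pics/w15.png",f); np.save("w15.npy",c["pose"])
print(w2p(c,(.4952,-.0795,.004)))
```

```text
36.275 [ 0.5107119  -0.1275035   0.12114899] [3.14130584e+00 5.64169106e-04 1.88301375e+00] 107.8887408599804 [ 0.41641958 -0.18433833 -0.90124761] 0.030912935894944007
(np.float64(254.2396326264654), np.float64(131.2654563430886))
```

View pics/w15.png

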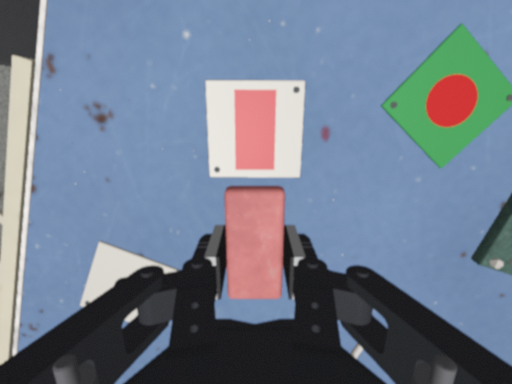

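Run:
```python
from h import *
c=bot.get_calibration("wrist"); c["pose"]=np.load("w15.npy"); f=cv2.imread("pics/w15.png"); o=bot.observe(); yaw=o["tool_rot"][2]
T=np.array([[np.cos(yaw),np.sin(yaw)],[np.sin(yaw),-np.cos(yaw)]])
h=cv2.cvtColor(f,cv2.COLOR_BGR2HSV)
def fit(name,box,z,red):
    x0,y0,x1,y1=box; s=h[y0:y1,x0:x1]
    m=((s[...,1]>70)&((s[...,0]<15)|(s[...,0]>165))) if red else ~((s[...,0]>95)&(s[...,0]<125)&(s[...,1]>60))
    m=m.astype(np.uint8); n,l,st,_=cv2.connectedComponentsWithStats(m); k=1+np.argmax(st[1:,4])
    cs,_=cv2.findContours((l==k).astype(np.uint8),cv2.RETR_EXTERNAL,cv2.CHAIN_APPROX_NONE)
    p=cs[0][:,0,:]+[x0,y0]; w=np.array([p2w(c,*q,z)[:2] for q in p]); r=cv2.minAreaRect((w*1000).astype(np.float32))
    ctr=np.array(r[0])/1000; print(name,p.min(0),p.max(0),"ctr",ctr.round(4),"size",np.round(r[1],1),"ang",round(r[2],2),"tool",(T@(ctr-o["position"][:2])).round(4))
fit("padwax",(195,70,315,184),.004,False)
fit("waxD",(228,84,282,176),.004,True)
for z in(.129,.132,.135): fit("wax%.3f"%z,(218,183,290,305),z,True)
```

```text
padwax [204  79] [305 178] ctr [ 0.4954 -0.0792] size [91.8 91.8] ang 17.69 tool [0.0506 0.0002]
waxD [235  90] [275 168] ctr [ 0.4953 -0.0788] size [36.8 72.4] ang 17.47 tool [0.051  0.0003]
wax0.129 [224 187] [284 297] ctr [ 0.5112 -0.1284] size [33.9 68.5] ang 17.87 tool [-0.0011  0.0001]
wax0.132 [224 187] [284 297] ctr [ 0.5107 -0.1269] size [33.2 67. ] ang 17.87 tool [0.0006 0.0002]
wax0.135 [224 187] [284 297] ctr [ 0.5102 -0.1253] size [32.4 65.5] ang 17.87 tool [0.0022 0.0002]
```

{"name": "servo_tool", "arguments": {
  "targets": [
    [[0.5,0,0],0.05],
    [[0.5,0.01,0.3],0],
    [[0,0,0.7],0],
    [[0,0,0.7],0],
    [[0,0,0.4],0],
    [[0,0,0.14],0],
    [[0,0,0],0],
    [[0,0,0],0]
  ]
}}

```text
clock: 37.33
position: [0.4963, -0.0798, 0.0094]
tool_rot: [3.141, 0.001, 1.88]
force: [0.1, 0.2, -0.0]
grip_width: 0.0311
```

Run:
```python
from h import *
o=bot.observe(); print(o["clock"],o["position"],np.degrees(o["tool_rot"][2]),o["force"],o["grip_width"]); f=bot.grab_frame("wrist"); cv2.imwrite("pics/w16c.png",cv2.resize(f[130:340,150:360],None,fx=3.5,fy=2.8,interpolation=cv2.INTER_CUBIC))
```

```text
37.325 [ 0.49627118 -0.07975266  0.00944059] 107.69128793420258 [ 0.07393201  0.22826053 -0.02529495] 0.03105694378067426
```

View pics/w16c.png

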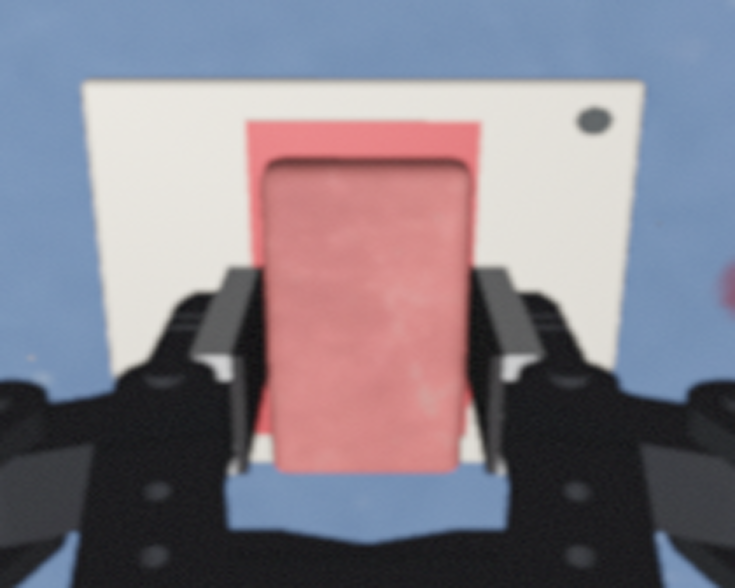

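{"name": "servo_tool", "arguments": {
  "targets": [
    [[0.015,-0.015,0.03],0],
    [[0,0,0.04],0],
    [[0,0,0.02],0],
    [[0,0,0],0],
    [[0,0,0],0]
  ]
}}

```text
clock: 38.0
position: [0.4949, -0.0792, 0.0047]
tool_rot: [3.142, 0.001, 1.88]
force: [-5.7, -0.4, 19.2]
grip_width: 0.0314
```

{"name": "servo_tool", "arguments": {
  "targets": [
    [[0,0,-0.01],0],
    [[0,0,0],0],
    [[0,0,0],0],
    [[0,0,0],0],
    [[0,0,0],0],
    [[0,0,0],0]
  ],
  "gripper": 1
}}

```text
clock: 38.75
position: [0.4948, -0.0791, 0.0046]
tool_rot: [-3.142, -0.0, 1.88]
force: [-0.0, -0.2, -0.0]
grip_width: 0.0853
```

{"name": "servo_tool", "arguments": {
  "targets": [
    [[0,0,-0.4],0],
    [[0,0,-0.8],0],
    [[0,0,-0.9],0],
    [[-0.6,0,-0.9],0],
    [[-0.6,0,-0.6],0],
    [[0,0,0],0],
    [[0,0,0],0]
  ]
}}

```text
clock: 39.62
position: [0.5127, -0.1359, 0.1841]
tool_rot: [-3.141, -0.0, 1.88]
force: [-0.1, -0.0, -0.3]
grip_width: 0.0854
```

Run:
```python
from h import *
o=bot.observe(); print(o["clock"],o["position"],np.degrees(o["tool_rot"][2]),o["force"],o["grip_width"]); c=bot.get_calibration("wrist"); f=bot.grab_frame("wrist"); cv2.imwrite("pics/w17.png",f); np.save("w17.npy",c["pose"])
i=bot.grab_frame("top"); cv2.imwrite("pics/top2.png",i);cv2.imwrite("pics/top2c.png",cv2.resize(i[60:260,90:420],(792,480),interpolation=cv2.INTER_CUBIC))
i=bot.grab_frame("scene"); cv2.imwrite("pics/scene2.png",cv2.resize(i,(760,570),interpolation=cv2.INTER_CUBIC))
```

```text
39.625 [ 0.51265164 -0.1359118   0.18412723] 107.71866885854696 [-0.12769715 -0.00971729 -0.29301922] 0.08537921215327698
```

View pics/w17.png

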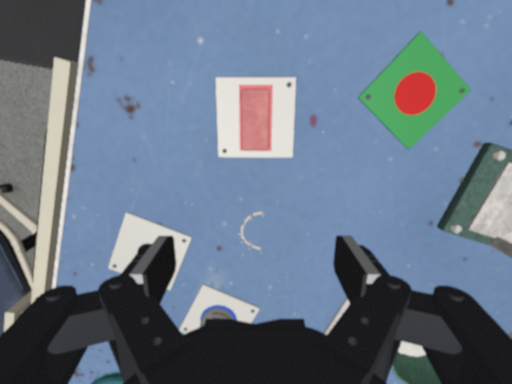

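View pics/top2c.png

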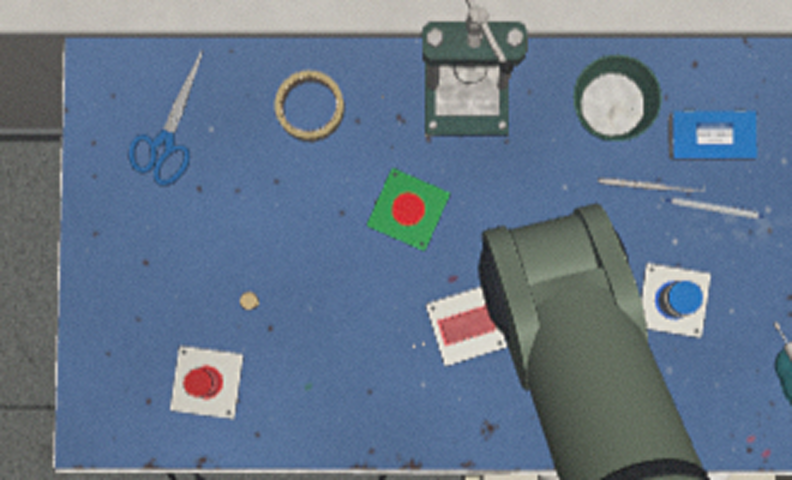

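View pics/scene2.png

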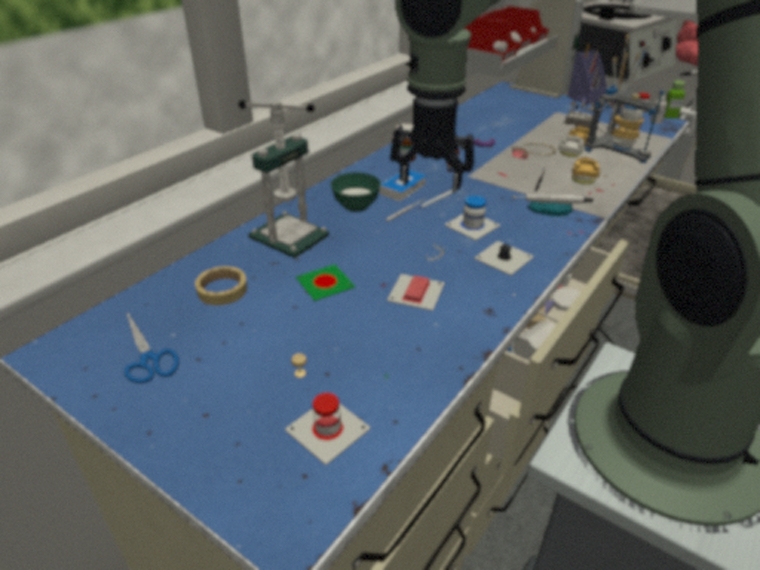

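Run:
```python
from h import *
c=bot.get_calibration("wrist"); c["pose"]=np.load("w17.npy"); f=cv2.imread("pics/w17.png")
cv2.imwrite("pics/w17c.png",cv2.resize(f[65:170,205:310],None,fx=5.5,fy=5.5,interpolation=cv2.INTER_CUBIC))
t=bot.get_calibration("top")
g=cv2.imread("pics/top2.png"); cv2.imwrite("pics/tr.png",cv2.resize(g[195:245,150:205],None,fx=11,fy=11,interpolation=cv2.INTER_CUBIC))
for n,p in (("redlid",(.416,.281,.061)),("reddisc",(.416,.281,.004)),("bluelid",(.5305,-.367,.066)),("bluedisc",(.5305,-.367,.004))): print(n,w2p(t,p))
```

```text
redlid (np.float64(171.37032881210482), np.float64(218.8529756483729))
reddisc (np.float64(175.04402496840586), np.float64(218.7906743160619))
bluelid (np.float64(375.003452180759), np.float64(183.22938412975716))
bluedisc (np.float64(370.2801014747753), np.float64(184.68638576790562))
```

View pics/w17c.png

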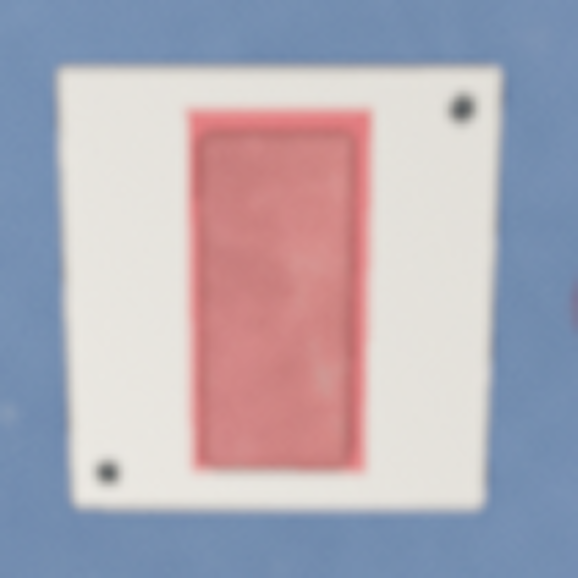

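View pics/tr.png

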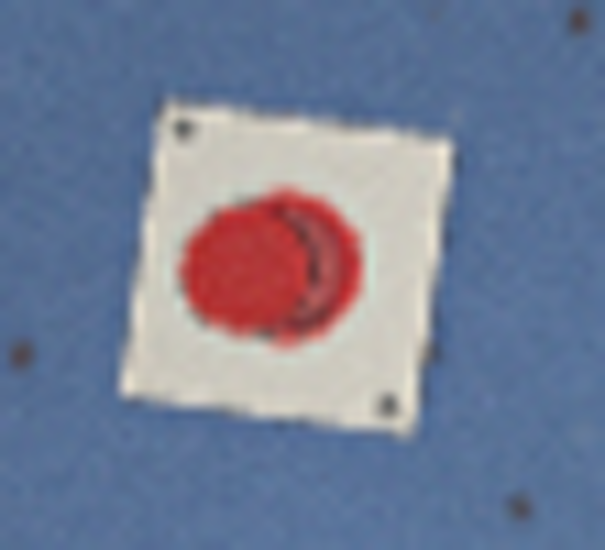

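Run:
```python
from h import *
c=bot.get_calibration("wrist"); c["pose"]=np.load("w17.npy")
q=lambda x,y,z:p2w(c,205+x/5.5-.5,65+y/5.5-.5,z)[:2]
b=[q(203,130,.015),q(353,130,.015),q(357,466,.015),q(206,466,.015)]
d=[q(189,111,.004),q(371,111,.004),q(364,470,.004),q(196,470,.004)]
p=[q(58,67,.004),q(502,67,.004),q(485,510,.004),q(75,510,.004)]
for n,k in(("b",b),("d",d),("p",p)):
    k=np.array(k); print(n,k.mean(0).round(4),np.linalg.norm(k[1]-k[0]).round(4),np.linalg.norm(k[2]-k[1]).round(4),np.degrees(np.arctan2(*((k[0]+k[1]-k[2]-k[3])[::-1]))).round(2))
```

```text
b [ 0.4958 -0.0797] 0.0296 0.0664 108.34
d [ 0.4956 -0.0789] 0.037 0.0732 107.72
p [ 0.4956 -0.0791] 0.0895 0.0902 107.72
```

Run:
```python
from h import *
c=bot.get_calibration("wrist"); c["pose"]=np.load("w13.npy")
print(w2p(c,(.4125,-.2898,.034)), p2w(c,207,242.5,.034))
f=cv2.imread("pics/w13.png"); cv2.imwrite("pics/w13d.png",cv2.convertScaleAbs(cv2.resize(f[215:260,185:235],None,fx=12,fy=12,interpolation=cv2.INTER_CUBIC),alpha=1.8))
```

```text
(np.float64(206.1677405677521), np.float64(246.15299535000995)) [ 0.41374541 -0.28495343  0.034     ]
```

View pics/w13d.png

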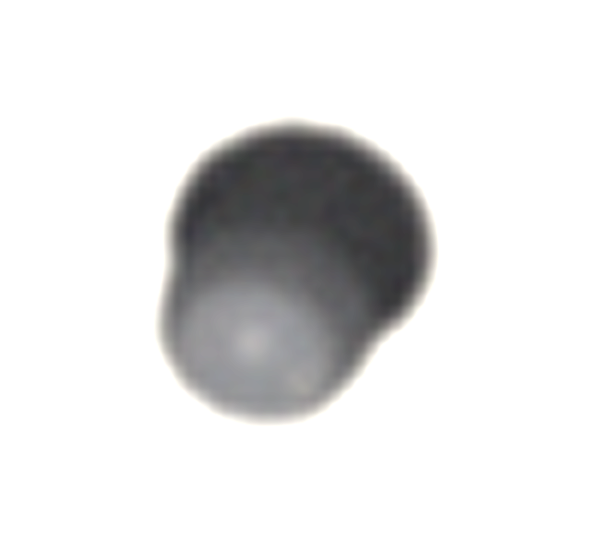

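The cone's top appears about 3 mm off in this oblique view, so I'll check it from closer.

{"name": "servo_tool", "arguments": {
  "targets": [
    [[0,0,0],1],
    [[0,0,0],1],
    [[0,0,0],1],
    [[0,0,0],0.54],
    [[-0.7,-0.4,0],0],
    [[-0.8,-0.5,0],0],
    [[-0.8,-0.5,0],0],
    [[-0.8,-0.4,0],0],
    [[-0.5,-0.2,0.5],0],
    [[0,0,0.5],0],
    [[0,0,0],0],
    [[0,0,0],0]
  ]
}}

```text
clock: 41.28
position: [0.4137, -0.3157, 0.1352]
tool_rot: [3.141, -0.0, 1.572]
force: [0.2, -0.2, -0.4]
grip_width: 0.0856
```

Run:
```python
from h import *
o=bot.observe(); print(o["clock"],o["position"],np.degrees(o["tool_rot"][2]),o["force"]); c=bot.get_calibration("wrist"); f=bot.grab_frame("wrist"); cv2.imwrite("pics/w18.png",f); np.save("w18.npy",c["pose"])
u,v=w2p(c,(.412,-.2895,.02)); u,v=int(u),int(v); print(u,v)
cv2.imwrite("pics/w18c.png",cv2.convertScaleAbs(cv2.resize(f[v-30:v+30,u-35:u+35],None,fx=10,fy=9.5,interpolation=cv2.INTER_CUBIC),alpha=1.8))
```

```text
41.275 [ 0.41373818 -0.31571987  0.13521281] 90.08801871851392 [ 0.23638844 -0.17906333 -0.44856711]
252 157
```

View pics/w18.png

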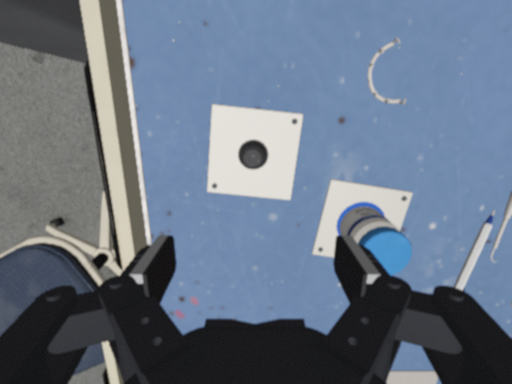

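View pics/w18c.png

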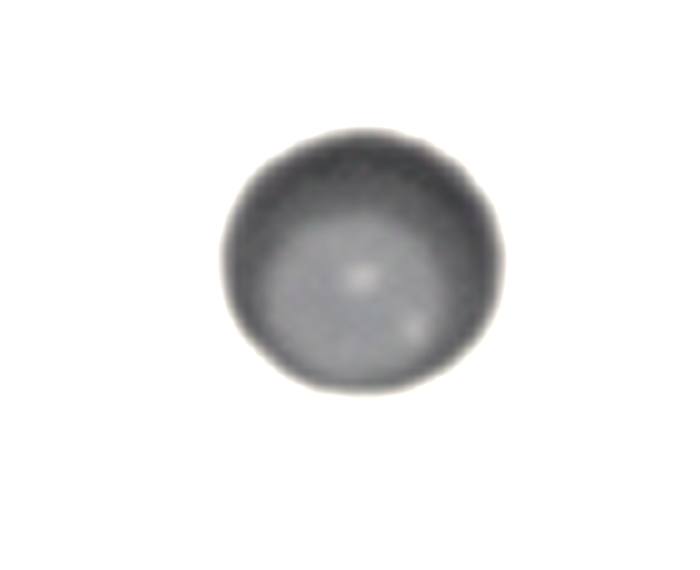

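Run:
```python
from h import *
c=bot.get_calibration("wrist"); c["pose"]=np.load("w18.npy")
def ext(x,y,z,r):
    t=np.array([w2p(c,(x+r*np.cos(a),y+r*np.sin(a),z)) for a in np.linspace(0,2*np.pi,73)]); return t.min(0).round(1),t.max(0).round(1)
print("disc",ext(.4125,-.2898,.004,.0155))
print("base",ext(.4125,-.2898,.004,.0125))
for y in(-.2898,-.288,-.286): print("top",y,ext(.4125,y,.034,.009))
q=lambda x,y:(217+x/10-.5,127+y/9.5-.5)
print("seen top L,T,R,B",q(265,212),q(447,380)); print("ctr",p2w(c,*q(356,296),.034)); print("seen disc",q(223,128),q(503,393),"ctr",p2w(c,*q(363,260),.004))
pc=[(212,104),(303,113),(291,200),(207,191)]
print("pad",np.mean([p2w(c,*p,.004)[:2] for p in pc],0))
```

```text
disc (array([237.8, 139.3]), array([268.2, 169.4]))
base (array([240.8, 142.3]), array([265.3, 166.6]))
top -0.2898 (array([243. , 150.5]), array([262.7, 169.9]))
top -0.288 (array([243. , 148.5]), array([262.7, 168. ]))
top -0.286 (array([243. , 146.3]), array([262.7, 165.9]))
seen top L,T,R,B (243.0, 148.81578947368422) (261.2, 166.5)
ctr [ 0.41182957 -0.28734925  0.034     ]
seen disc (238.8, 139.9736842105263) (266.8, 167.8684210526316) ctr [ 0.41227354 -0.28906721  0.004     ]
pad [ 0.41274023 -0.28927438]
```

Seen close up, the cone stands about 1–2 mm from its disc's centre, inside the print. All four are placed, so I'll hand in.

Run:
```python
from workcell import bot
print(bot.job_done()); print(bot.observe()["clock"])
```

```text
the job is handed in; nothing more can be done
None
the job is handed in; nothing more can be done
```

All four items are on their matching mats, and I handed the job in at about 41 s with the gripper open and clear of everything. I placed them in the order you listed them: blue jar, red jar, polishing cone, wax block.

**Last checks:**
- **Blue jar:** upright, and its lid lined up with the mat's centre in the wrist picture, with no offset seen.
- **Red jar:** upright, with its lid within about 1 mm of where a centred jar's lid should appear in the top picture.
- **Wax block:** lying flat, within 1 mm of its rectangle's centre and turned about 0.6° from it.
- **Polishing cone:** upright inside its printed disc. An oblique wrist picture put its top about 3–5 mm off centre. A closer look put it about 1–2 mm off, so I left it.
- **Bristle wheel and denture frame:** the arm didn't go near them. The wheel was unmoved in the last top picture. The arm hid the frame there, and I saw it by eye in the wrist pictures rather than measuring it.

The top and wrist cameras disagreed by 2–4 mm on where the cone stood before I picked it up. I went with the close wrist view. Forces at grasping and setting down stayed under 20 N.

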